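Pack the bearing rollers and seal the grit-tight box

TASK

Before the grinding starts, pack the bearing rollers away: take them one after another from the low ends of the sloped rack's two lanes, until both are empty, and lay each across its own seat in the open box. Then put the lid on the box and press it down corner by corner until it sits flat and sealed on all four corners. Leave everything else on the bench where it is.

Things in the scene. Friction and masses are not known exactly. Their poses are not given: they have to be found in the camera images.
- rack: Fixed gravity rack, base 130 x 160 mm, two lanes side by side. Origin: centre of its underside. Beds fall to its -x at 0.32 rad; rollers lie along y and roll to a stop. Centre of an end roller: x -38, y +45 or -45, z 45 mm. Only there can it be lifted out (bed 34 mm wide, ends overhang 11 mm); the next then rolls there. Higher up 65 mm wide cheeks and a keeper strip hold the rest in. Top at 90 mm.
- box: Fixed open grey box, outside 186 (x) x 136 (y) x 52 mm high, walls 10, floor 6. Origin: centre of its underside. A black rail 34 mm wide runs along x, with 6 mm ribs between five seats at x = -64, -32, 0, 32, 64 mm, y = 0. A roller lies along y between two ribs, its ends overhanging the rail, its centre 32 mm above the underside (on a rib it stands over 3 mm too high).
- seal1 (a joint): Rubber gasket block at the box's (-x, -y) corner, in the middle of the rim. Value in m: 0 = stands 6 mm proud of the rim, 0.006 = level with the rim. Held by friction: moves down under about 9 N on that corner and stays where it is left; the lid's weight does not move it.
- seal2 (a joint): The same at the box's (-x, +y) corner.
- seal3 (a joint): The same at the box's (+x, +y) corner.
- seal4 (a joint): The same at the box's (+x, -y) corner.
- lid: Loose grey lid, 0.4 kg: plate 200 (x) x 150 (y) x 6 mm, skirt 13 mm deep that goes round the box with 3 mm play; fits either way round. Origin: centre of the plate's underside: 13 mm above the bench at the start, 58 mm above the box's underside on the unpressed gasket, 52 when flat. Handle: bar 90 (x) x 16 x 16 mm over the middle, its centre line 36 mm above the origin.
- lid_corner1 (a point): Place to press on the lid's top face (6 mm above its origin) at the lid's (-x, -y) corner, marked by a black disc; it lies over a gasket block when the lid is on (88 mm in x and 63 mm in y from the lid's middle).
- lid_corner2 (a point): Place to press on the lid's top face (6 mm above its origin) at the lid's (-x, +y) corner, marked by a black disc; it lies over a gasket block when the lid is on (88 mm in x and 63 mm in y from the lid's middle).
- lid_corner3 (a point): Place to press on the lid's top face (6 mm above its origin) at the lid's (+x, +y) corner, marked by a black disc; it lies over a gasket block when the lid is on (88 mm in x and 63 mm in y from the lid's middle).
- lid_corner4 (a point): Place to press on the lid's top face (6 mm above its origin) at the lid's (+x, -y) corner, marked by a black disc; it lies over a gasket block when the lid is on (88 mm in x and 63 mm in y from the lid's middle).
- roller1: Plain steel bearing roller, 24 mm in diameter, 56 mm long, about 0.19 kg. Origin: its centre; its y axis runs along the roller. Starts on the rack (1, 2, 3 from the stop upwards in its +y lane, 4, 5 in its -y lane); 3 and 5 may be absent.
- roller2: Plain steel bearing roller, 24 mm in diameter, 56 mm long, about 0.19 kg. Origin: its centre; its y axis runs along the roller. Starts on the rack (1, 2, 3 from the stop upwards in its +y lane, 4, 5 in its -y lane); 3 and 5 may be absent.
- roller3: Plain steel bearing roller, 24 mm in diameter, 56 mm long, about 0.19 kg. Origin: its centre; its y axis runs along the roller. Starts on the rack (1, 2, 3 from the stop upwards in its +y lane, 4, 5 in its -y lane); 3 and 5 may be absent.
- roller4: Plain steel bearing roller, 24 mm in diameter, 56 mm long, about 0.19 kg. Origin: its centre; its y axis runs along the roller. Starts on the rack (1, 2, 3 from the stop upwards in its +y lane, 4, 5 in its -y lane); 3 and 5 may be absent.
- roller5: Plain steel bearing roller, 24 mm in diameter, 56 mm long, about 0.19 kg. Origin: its centre; its y axis runs along the roller. Starts on the rack (1, 2, 3 from the stop upwards in its +y lane, 4, 5 in its -y lane); 3 and 5 may be absent.
- old_hub: Bystander: old wheel hub flange, 136 mm across, 34 mm high, beyond the work.
- race: Bystander: bearing outer ring, 84 mm across, 26 mm high, beyond the work.
- grease: Bystander: grease tin, 64 mm across, 85 mm high, at the left.
- mallet: Bystander: hammer lying at the right.
- driver: Bystander: screwdriver lying at the left; may be absent.
- socket_a: Bystander: small steel socket, 26 mm across, 30 mm high, beyond the work, left.
- nut: Bystander: brass wheel nut, 32 mm across, 18 mm high, beyond the work, right.

How it is judged:
By the outcome, as a careful person would: the job done as asked, in the order asked, and still so for the second after the job is handed in, with the robot touching nothing.
Of roller3, roller5, driver only 1 to 3 are there at a start; the rules pass over those that are not, and their reading is None.
At some moment in a run one of lid may be knocked a few centimetres aside while the robot is not near it.
Once in a run the grip may slacken for a moment while it holds something.
It also fails if it takes over 210 s, if anything falls off the work surface, if the arm or the gripper's body presses on something with over 40 N, if the wrist force passes 120 N, or if a joint passes its speed limit or range.

ROBOT

A 7-joint arm with a two-finger parallel gripper is mounted at the origin on the work surface. World frame = base frame: x ahead of the robot, y to its left, z up, the work surface at z = 0. Lengths are in m, angles in rad, forces in N, time in s.
With the tool pointing down it reaches from about 0.4 to 0.875 m from the base axis. Payload 19.3 kg.
Tool frame: the origin (TCP) lies at the very end of the fingers, on their centre line; the grasp point (between the pads) lies 19 mm behind it; z points along the fingers, y is the line along which they close (so a half turn about z gives the same grasp; the last joint's range is limited). The gripper opens to 85 mm and grips with 20 to 120 N. Pads are 22 mm wide; open, the fingers measure 114 mm over their backs; the gripper's body (76 mm by 85 mm) begins 54 mm behind the grasp point. The pads swing forward as they close: fully open they stand 13 mm farther back than shut.
Start: joints at [1.229, 0.521, -0.036, 1.599, 0.021, 1.021, -0.113], TCP at [0.168, -0.602, 0.231] pointing down, gripper open.
Joint ranges: [-2.91, 2.91], [-0.3, 2.13], [-1.5, 1.42], [0.17, 2.43], [-1.26, 4.41], [0.16, 1.93], [-2.52, 2.52]. Speed limits (rad/s): [1.89, 1.89, 2.39, 2.39, 3.01, 3.01, 3.01].

INTERFACE

Orientations are given as [roll, pitch, yaw] about the fixed x, y, z axes, in that order (R = Rz(yaw) Ry(pitch) Rx(roll)).
In Python, from workcell import monitor, optics, job_done gives the robot as it stands.
- The arm moves only by the shell command python3 -m handwheel 'ROWS' [FORCE]. ROWS is JSON, a list of rows, each an object of numbers: "dx", "dy", "dz": the shift along the tool's x, y, z in cm; "wx", "wy", "wz": the turn, a rotation vector about the tool's x, y, z in rad; "claw": the opening in per cent of the stroke, from 0 (shut) to 100 (fully open). A call has 1 to 8 rows; each row shifts and turns the commanded pose from where the row before left it, along the tool's axes as they then stand; what a row does not reach is not made up. A row lasts 1/8 s, in which the tool goes at most 62.5 mm and 10.7 degrees, less where a joint would pass 70% of its speed; a pose out of reach is approached as far as the arm can. A call with a gripper value outside its range is refused whole. The fingers move at their own pace and stop on an object; FORCE is the grip in N (left out, the last holds). Time passes only in rows, so rows that do not move let the fingers close. It gives the time, the measured TCP pose, the force, the opening and the grip force at its end, in the units of the state.
- monitor.observe(): the state, without advancing time (a new reading comes with each control period).
- optics.grab_frame(name): name is "scene" or "side" or "wrist"; returns a dict with "frame" (420x560x3 uint8, blue, green, red), "fovy" (degrees; the focal length in pixels is half the picture's height over the tangent of half this angle, whatever the lens; pixels are square), "cx", "cy" (the principal point, pixels), "k1" (the pictures are not rectified: a ray, as slopes to the right and down, at radius r is drawn at 1 + k1 r^2 times it, then the intrinsics apply), "R" (3x3) and "t" (3): a world point X has camera coordinates R X + t. Camera axes: x right, y down, z forward; pixel columns grow to the right and rows downward; lengths in m; the calibration is good to about 2 mm. A picture is of the moment at which its call begins. There is no depth.
- job_done(): hands the job in; it is judged then, once.
Trained networks look in the newest picture that a camera, given by its name, has taken for a name from the list of things; names that differ only in an ending like _2 or _b are one class to them, and where a whole thing is asked for, a point or a joint stands for the part that bears it (a point fixed in the world has none). Each returns a list of dicts, best first, with "p" (0 to 1); they miss things now and then, are a little off and sometimes report something else, mostly with a low value. They report only what shows in the picture. A call takes as long as a camera call.
- optics.masks_of(name, camera): "region" (420x560 bool, what is visible of it) and "rect" ([left, top, width, height] in pixels, round what is visible of it).
The state is a dict: "clock": time; "qpos": joint angles; "qd": joint speeds; "joint_efforts": joint torques, N m; "position": TCP position; "tool_rot": TCP orientation; "force": force on the tool from outside, world axes, zero at the start; "moment": the same for the moment, N m; "grip_width": finger opening in m; "finger_force": force on a finger pad.
Only numpy, scipy, OpenCV 4.12 (cv2) and the standard library are available. Lean on these libraries where they do the work, as an engineer would, in place of code of your own. Each camera call takes 0.05 s, during which the arm holds its last target. There are 200 camera calls.

## Working session

There is one attempt and no reset: what is moved stays moved. The work goes in short steps, Python scripts to look and compute and a shell command to move; the robot and the scene stay as the last step left them, time stands still between calls to the robot, and variables do not carry over. Pictures are saved under pics/ and viewed, at most 14 in all, crops included, and the job is handed in when it is done.

```bash
mkdir -p pics; ls; python3 - <<'E'
from workcell import monitor, optics
import cv2,numpy as np
s=monitor.observe();print(s)
for c in ["scene","side"]:
    f=optics.grab_frame(c);cv2.imwrite(f"pics/{c}0.png",f["frame"]);print(c,{k:f[k] for k in f if k!="frame"})
E
```

```text
pics
{'clock': 0.0, 'qpos': array([ 1.22878406,  0.52203783, -0.03632188,  1.60001192,  0.02119444,
        1.02110177, -0.11280962]), 'qd': array([-0.00038477,  0.0019155 , -0.00023833, -0.00074019,  0.00106058,
       -0.00102654,  0.0006168 ]), 'joint_efforts': array([ 1.73776127e-03, -9.27094388e+01,  1.98136233e+00, -3.69932055e+01,
        1.80428725e-02,  8.07301782e-03,  1.56537243e-05]), 'position': array([ 0.16766769, -0.60173131,  0.23070955]), 'tool_rot': array([-3.14042148e+00,  8.23239364e-05,  2.71785102e-01]), 'force': array([-0.104986  ,  0.16697152,  0.16234465]), 'moment': array([0.01711324, 0.01615122, 0.04208381]), 'finger_force': 0.0, 'grip_width': 0.08560986226806516}
scene {'fovy': 49.884576573067044, 'cx': 283.7974046222882, 'cy': 214.86555538909312, 'k1': -0.005222608330452438, 'R': array([[ 0.88728101,  0.46117794, -0.00687911],
       [ 0.3391331 , -0.66243694, -0.66795662],
       [-0.31260383,  0.59033228, -0.74416842]]), 't': array([-0.53688531, -0.15968462,  1.63433506])}
side {'fovy': 52.93063909045331, 'cx': 280.9836049714241, 'cy': 208.1792472690774, 'k1': -0.0982554195201454, 'R': array([[-0.8463012 , -0.53243702,  0.01688469],
       [-0.35219113,  0.53545997, -0.76762232],
       [ 0.39966947, -0.65558633, -0.64068002]]), 't': array([0.51520808, 0.27843042, 0.83768144])}
```

View pics/scene0.png

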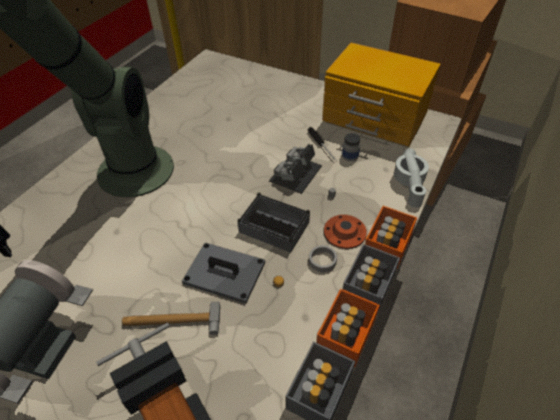

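View pics/side0.png

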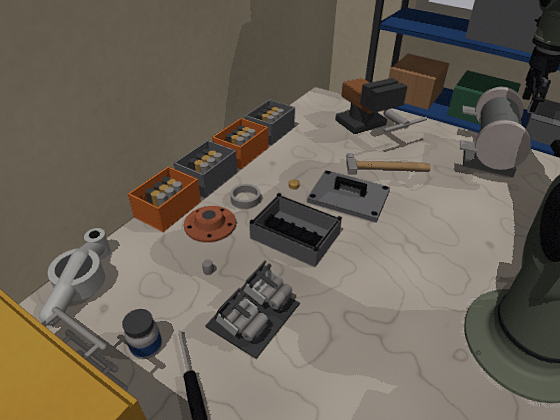

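The scene view shows the lid at about (224,271), the box at (274,222) and the rack at (296,165). The side view shows the box at (295,228), the lid at (348,195), the rack at (253,307) with its low end towards the robot, and the driver at (192,375).

```bash
cat > h.py <<'E'
from workcell import monitor, optics
import cv2,numpy as np
from scipy.optimize import minimize
def K(f): return f["frame"].shape[0]/2/np.tan(np.radians(f["fovy"])/2)
def proj(f,X):
    c=np.atleast_2d(X)@f["R"].T+f["t"]; s=c[:,:2]/c[:,2:]
    s=s*(1+f["k1"]*(s**2).sum(1,keepdims=True))
    return s*K(f)+[f["cx"],f["cy"]]
def onplane(f,uv,z):
    d=(np.atleast_2d(uv)-[f["cx"],f["cy"]])/K(f); s=d.copy()
    for _ in range(20): s=d/(1+f["k1"]*(s**2).sum(1,keepdims=True))
    r=np.c_[s,np.ones(len(s))]@f["R"]; o=-f["R"].T@f["t"]
    return o+r*((z-o[2])/r[:,2:])
def cub(x,y,z0,z1,cx=0,cy=0): return np.array([[cx+a*x/2,cy+b*y/2,z] for a in(-1,1) for b in(-1,1) for z in(z0,z1)])
def place(P,x,y,w):
    c,s=np.cos(w),np.sin(w); return P@np.array([[c,s,0],[-s,c,0],[0,0,1]])+[x,y,0]
S=4
def sil(f,parts,p):
    m=np.zeros((420*S,560*S),np.uint8)
    for P in parts: cv2.fillConvexPoly(m,cv2.convexHull(np.round(proj(f,place(P,*p))*S).astype(np.int32)),1)
    return cv2.resize(m.astype(np.float32),(560,420),interpolation=cv2.INTER_AREA)
def fit(views,parts,p0,yaws=None):
    """views: list of (frame,mask)"""
    def cost(p):
        t=0
        for f,m in views:
            s=sil(f,parts,p); t+=1-np.minimum(s,m).sum()/np.maximum(s,m).sum()
        return t/len(views)
    best=None
    for w in (yaws if yaws is not None else [p0[2]]):
        q=[p0[0],p0[1],w]
        r=minimize(cost,q,method="Nelder-Mead",options=dict(initial_simplex=[q,[q[0]+.02,q[1],w],[q[0],q[1]+.02,w],[q[0],q[1],w+.15]],maxiter=80,xatol=3e-4,fatol=1e-4))
        if best is None or r.fun<best.fun: best=r
    return best.x,best.fun
BOX=[cub(.186,.136,0,.052)]
LID=[cub(.2,.15,0,.019),cub(.09,.016,.013+.028,.013+.044)]
def look(cam,names):
    f=optics.grab_frame(cam);o={}
    for n in names:
        r=optics.masks_of(n,cam);o[n]=r
    return f,o
E
cat > m.py <<'E'
from h import *
import pickle
N=["box","lid","rack","roller1","driver"]
V={c:look(c,N) for c in("scene","side")}
pickle.dump(V,open("v0.pkl","wb"))
for n in N:
    for c in V: print(n,c,[(round(d["p"],2),[int(v) for v in d["rect"]]) for d in V[c][1][n]][:7])
for n,M in(("box",BOX),("lid",LID),("rack",[cub(.13,.16,0,.02)])):
    views=[(V[c][0],V[c][1][n][0]["region"].astype(np.float32)) for c in V if V[c][1][n]]
    f,m=views[0];ys,xs=np.nonzero(m);p=onplane(f,[xs.mean(),ys.mean()],.03)[0]
    print(n,p,fit(views,M,[p[0],p[1],0],np.arange(-1.4,1.5,.35)))
E
python3 m.py
```

```text
box scene [(0.7, [238, 193, 72, 57]), (0.15, [181, 244, 80, 56])]
box side [(0.7, [253, 193, 86, 74]), (0.65, [309, 171, 77, 48])]
lid scene [(0.62, [182, 242, 79, 63])]
lid side [(0.86, [304, 171, 83, 50])]
rack scene [(0.97, [271, 145, 50, 45])]
rack side [(0.65, [201, 264, 98, 98])]
roller1 scene [(0.59, [271, 160, 10, 13]), (0.55, [279, 168, 10, 2]), (0.54, [270, 144, 52, 44])]
roller1 side [(0.81, [263, 277, 17, 20]), (0.78, [269, 284, 21, 25]), (0.75, [244, 315, 20, 24]), (0.72, [231, 307, 22, 23]), (0.58, [225, 298, 23, 25])]
driver scene [(0.51, [306, 127, 21, 18])]
driver side [(0.64, [177, 329, 31, 87]), (0.35, [204, 266, 96, 93])]
box [ 0.57384435 -0.00991881  0.03      ] (array([ 0.57248602, -0.00798087,  0.00866175]), np.float64(0.04128095507621765))
lid [ 0.5367909  -0.24403795  0.03      ] (array([ 0.52632387, -0.23112058,  0.13784804]), np.float64(0.027896076440811157))
rack [0.53639485 0.2406586  0.03      ] (array([ 0.52164889,  0.2477716 , -0.02250088]), np.float64(0.3296734094619751))
```

All five rollers seem present: three in the +y lane, two in the −y lane. I'll go above the rack.

```bash
python3 -m handwheel '[{"wz":0.136,"dz":-2},{"wz":0.136,"dz":-2},{"dx":5.5,"dy":-2},{"dx":5.5,"dy":-2},{"dx":5.5,"dy":-2},{"dx":5.5,"dy":-2},{"dx":5.5,"dy":-2},{"dx":5.5,"dy":-2}]'; python3 -m handwheel '[{"dy":-6},{"dy":-6},{"dy":-6},{"dy":-6},{"dy":-6},{"dy":-6},{"dy":-6},{"dy":-6}]';python3 -m handwheel '[{"dy":-6},{"dy":-6},{"dy":-6},{"dy":-6},{},{}]'
python3 - <<'E'
from h import *
s=monitor.observe();print(s["position"],s["tool_rot"],s["clock"])
f=optics.grab_frame("wrist");cv2.imwrite("pics/w1.png",f["frame"]);print({k:f[k] for k in f if k!="frame"})
p=(.5216,.2478,-.02)
for n in("rack","roller1"):
    for d in optics.masks_of(n,"wrist"):print(n,d["p"],d["rect"])
E
```

```text
[ 0.16778255 -0.60203958  0.23130214] [-3.14158144e+00 -3.55981757e-05  2.71772904e-01] 0.7
{'fovy': 59.6393251130351, 'cx': 281.7623529549288, 'cy': 212.87724910928196, 'k1': -0.059104017695528074, 'R': array([[ 0.26836195, -0.96331744,  0.00116792],
       [-0.92988803, -0.25873215,  0.26146878],
       [-0.25157526, -0.07125431, -0.96521123]]), 't': array([-0.62486255, -0.03334935,  0.37803493])}schema error: expected keys dx, dy, dz, wx, wy, wz, claw
schema error: expected keys dx, dy, dz, wx, wy, wz, claw
schema error: expected keys dx, dy, dz, wx, wy, wz, claw
```

View pics/w1.png

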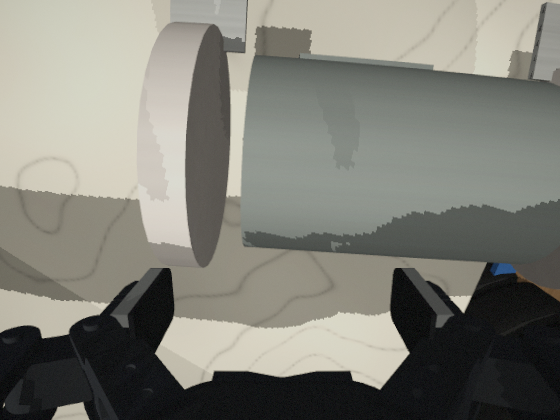

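The wrist view shows the grinder drum right ahead of the fingers (140–560, 20–260), so I'll clear it sideways first. The schema also needs every key in each row.

```bash
python3 -m handwheel '[{"dx":0,"dy":0,"dz":-4,"wx":0,"wy":0,"wz":0,"claw":100},{"dx":0,"dy":-4,"dz":-4,"wx":0,"wy":0,"wz":0.136,"claw":100},{"dx":0,"dy":-6,"dz":0,"wx":0,"wy":0,"wz":0.136,"claw":100},{"dx":2,"dy":-5.5,"dz":0,"wx":0,"wy":0,"wz":0,"claw":100},{"dx":5.5,"dy":-2.5,"dz":0,"wx":0,"wy":0,"wz":0,"claw":100},{"dx":5.5,"dy":-2.5,"dz":0,"wx":0,"wy":0,"wz":0,"claw":100},{"dx":5.5,"dy":-2.5,"dz":0,"wx":0,"wy":0,"wz":0,"claw":100},{"dx":4,"dy":-4,"dz":0,"wx":0,"wy":0,"wz":0,"claw":100}]'
python3 -c "
from h import *
s=monitor.observe();print(s['position'],s['tool_rot'],s['clock'])"
```

```text
clock: 1.85
position: [0.3759, -0.3331, 0.3112]
tool_rot: [3.141, -0.0, -0.0]
force: [0.5, -0.2, 0.6]
grip_width: 0.0851
finger_force: 0.0
[ 0.37594367 -0.33314369  0.31124853] [ 3.14149832e+00 -4.58542024e-04 -1.12747403e-04] 1.85
```

```bash
python3 -m handwheel '[{"dx":1,"dy":-6,"dz":0,"wx":0,"wy":0,"wz":0,"claw":100},{"dx":1,"dy":-6,"dz":0,"wx":0,"wy":0,"wz":0,"claw":100},{"dx":1,"dy":-6,"dz":0,"wx":0,"wy":0,"wz":0,"claw":100},{"dx":1,"dy":-6,"dz":0,"wx":0,"wy":0,"wz":0,"claw":100},{"dx":1,"dy":-6,"dz":0,"wx":0,"wy":0,"wz":0,"claw":100},{"dx":1,"dy":-6,"dz":0,"wx":0,"wy":0,"wz":0,"claw":100},{"dx":1,"dy":-6,"dz":1,"wx":0,"wy":0,"wz":0,"claw":100},{"dx":1,"dy":-6,"dz":1,"wx":0,"wy":0,"wz":0,"claw":85}]'
python3 -m handwheel '[{"dx":0.5,"dy":-5,"dz":3,"wx":0,"wy":0,"wz":0,"claw":85},{"dx":0,"dy":-4,"dz":3,"wx":0,"wy":0,"wz":0,"claw":85},{"dx":0,"dy":0,"dz":0,"wx":0,"wy":0,"wz":0,"claw":85},{"dx":0,"dy":0,"dz":0,"wx":0,"wy":0,"wz":0,"claw":85}]'
python3 - <<'E'
from h import *
f=optics.grab_frame("wrist");cv2.imwrite("pics/w2.png",f["frame"])
for n in("rack","roller1"):
    for d in optics.masks_of(n,"wrist"):
        ys,xs=np.nonzero(d["region"]);r=d["rect"]
        print(n,round(d["p"],2),r,onplane(f,[xs.mean(),ys.mean()],.045)[0].round(4))
        if n=="roller1":
            b=cv2.minAreaRect(np.c_[xs,ys].astype(np.float32));print(np.round(b[0],1),np.round(b[1],1),b[2])
print(proj(f,place(np.array([[-.038,.045,.045],[-.038,-.045,.045]]),.5216,.2478,-.02)))
E
```

```text
clock: 2.85
position: [0.4543, 0.1477, 0.2914]
tool_rot: [-3.141, -0.001, -0.001]
force: [0.8, -1.8, -0.4]
grip_width: 0.0727
finger_force: 0.0
clock: 3.35
position: [0.4593, 0.2354, 0.2315]
tool_rot: [3.141, -0.0, -0.0]
force: [0.7, -0.7, 1.8]
grip_width: 0.0725
finger_force: 0.0
rack 0.9 [164.3, 43.3, 207.6, 142.0] [0.5374 0.2452 0.045 ]
roller1 0.9 [285.8, 146.7, 67.9, 27.5] [0.4847 0.2037 0.045 ]
[318. 161.] [64.3 25.1] 1.1017061471939087
roller1 0.86 [179.2, 120.7, 70.3, 27.5] [0.5086 0.2957 0.045 ]
[213.8 134.8] [68.2 28.7] 1.3971810340881348
roller1 0.85 [183.1, 145.4, 67.4, 28.9] [0.4864 0.2954 0.045 ]
[215.5 158.5] [25. 65.] 90.0
roller1 0.84 [179.0, 89.3, 69.5, 30.7] [0.5303 0.2967 0.045 ]
[211.5 105.5] [69. 29.] -0.0
roller1 0.67 [285.6, 124.9, 73.4, 27.4] [0.5074 0.2021 0.045 ]
[320.3 135.6] [67.2 28.4] 1.301952600479126
[[217.44187599 161.48263437]
 [317.39898985 163.35102633]]
```

View pics/w2.png

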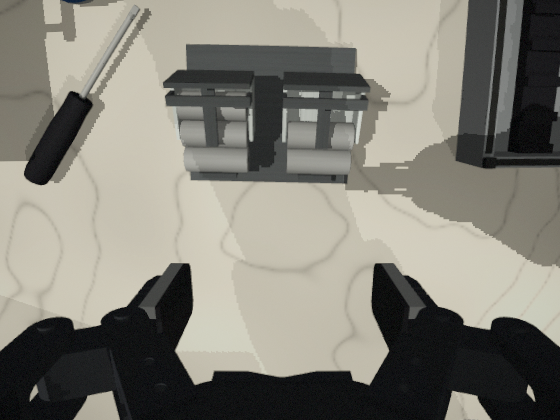

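The rack is seen upright. End rollers are at (216,159) and (319,161), which gives world positions of about (0.485,0.295) and (0.4835,0.2045), matching the rack fit and the 90 mm spacing. The driver is on the left and the box on the right.

```bash
python3 -m handwheel '[{"dx":2.6,"dy":-5.5,"dz":1,"wx":0,"wy":0,"wz":0.018,"claw":85},{"dx":0,"dy":-0.5,"dz":6,"wx":0,"wy":0,"wz":0,"claw":85},{"dx":0,"dy":0,"dz":5.7,"wx":0,"wy":0,"wz":0,"claw":85},{"dx":0,"dy":0,"dz":0,"wx":0,"wy":0,"wz":0,"claw":85},{"dx":0,"dy":0,"dz":3,"wx":0,"wy":0,"wz":0,"claw":85},{"dx":0,"dy":0,"dz":3,"wx":0,"wy":0,"wz":0,"claw":85},{"dx":0,"dy":0,"dz":2,"wx":0,"wy":0,"wz":0,"claw":85},{"dx":0,"dy":0,"dz":0,"wx":0,"wy":0,"wz":0,"claw":85}]' 60
```

```text
clock: 4.5
position: [0.486, 0.296, 0.0259]
tool_rot: [-3.141, -0.001, -0.019]
force: [-0.1, 0.3, -0.1]
grip_width: 0.0723
finger_force: 0.0
```

```bash
python3 -m handwheel '[{"dx":-0.1,"dy":0,"dz":0.2,"wx":0,"wy":0,"wz":0,"claw":60},{"dx":0,"dy":0,"dz":0,"wx":0,"wy":0,"wz":0,"claw":50},{"dx":0,"dy":0,"dz":0,"wx":0,"wy":0,"wz":0,"claw":50},{"dx":0,"dy":0,"dz":0,"wx":0,"wy":0,"wz":0,"claw":50},{"dx":0,"dy":0,"dz":-1,"wx":0,"wy":0,"wz":0,"claw":50},{"dx":0,"dy":0,"dz":-2,"wx":0,"wy":0,"wz":0,"claw":50},{"dx":0,"dy":0,"dz":-5,"wx":0,"wy":0,"wz":0,"claw":50},{"dx":0,"dy":0,"dz":-6,"wx":0,"wy":0,"wz":0,"claw":50}]' 60
```

```text
clock: 5.5
position: [0.4837, 0.2956, 0.1646]
tool_rot: [3.141, 0.001, -0.018]
force: [1.5, 0.1, -1.2]
grip_width: 0.0549
finger_force: 65.0
```

```bash
python3 -m handwheel '[{"dx":0.4,"dy":6,"dz":-1.5,"wx":0,"wy":0,"wz":-0.027,"claw":50},{"dx":0.5,"dy":6,"dz":-1.5,"wx":0,"wy":0,"wz":0,"claw":50},{"dx":0.5,"dy":6,"dz":0,"wx":0,"wy":0,"wz":0,"claw":50},{"dx":0.5,"dy":6,"dz":0,"wx":0,"wy":0,"wz":0,"claw":50},{"dx":0.5,"dy":6,"dz":0,"wx":0,"wy":0,"wz":0,"claw":50},{"dx":0,"dy":0.4,"dz":0,"wx":0,"wy":0,"wz":0,"claw":50},{"dx":0,"dy":0,"dz":0,"wx":0,"wy":0,"wz":0,"claw":50},{"dx":0,"dy":0,"dz":0,"wx":0,"wy":0,"wz":0,"claw":50}]' 60
python3 - <<'E'
from h import *
f=optics.grab_frame("wrist");cv2.imwrite("pics/w3.png",f["frame"])
print(proj(f,place(np.array([[x,y,z] for x,y,z in [(-.093,-.068,.052),(-.093,.068,.052),(.093,.068,.052),(.093,-.068,.052)]]+[[x,0,.02] for x in (-.064,-.032,0,.032,.064)]),.5725,-.008,.0087)).round(1))
for d in optics.masks_of("roller1","wrist"): print(d["p"],d["rect"],onplane(f,[d["rect"][0]+d["rect"][2]/2,d["rect"][1]+d["rect"][3]/2],monitor.observe()["position"][2]+.019))
E
```

```text
clock: 6.5
position: [0.5092, -0.0067, 0.1928]
tool_rot: [-3.141, -0.001, 0.011]
force: [0.2, 0.8, -1.3]
grip_width: 0.0552
finger_force: 65.2
[[367.4 236. ]
 [201.4 235.7]
 [188.8 -15.7]
 [381.9 -15.1]
 [284.3 193. ]
 [284.4 156.5]
 [284.6 118.2]
 [284.7  78.2]
 [284.9  36.6]]
0.97 [202.9, 261.6, 163.5, 70.4] [[ 0.5093756  -0.00724132  0.21154529]]
0.97 [0.0, 208.1, 75.1, 32.8] [[0.53673696 0.08317531 0.21154529]]
0.91 [0.0, 188.9, 63.2, 28.5] [[0.54473702 0.08409503 0.21154529]]
```

View pics/w3.png

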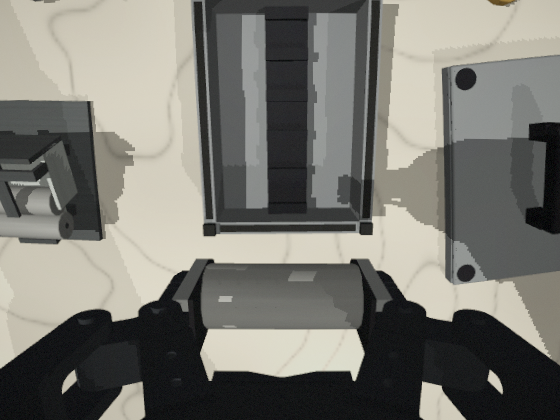

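The wrist view shows the near wall's outer corners at (204,236) and (373,236), about 4 px right of prediction, so the box sits at about y=−0.011. The roller is held level at (284,297). I'll check the rib positions from the saved frame.

```bash
python3 - <<'E'
import cv2,numpy as np
im=cv2.imread("pics/w3.png")
c=im[0:250,190:385];c=cv2.convertScaleAbs(c,alpha=3,beta=0);cv2.imwrite("pics/w3c.png",cv2.resize(c,None,fx=3,fy=2.4,interpolation=cv2.INTER_CUBIC))
E
```

```text
(no output)
```

View pics/w3c.png

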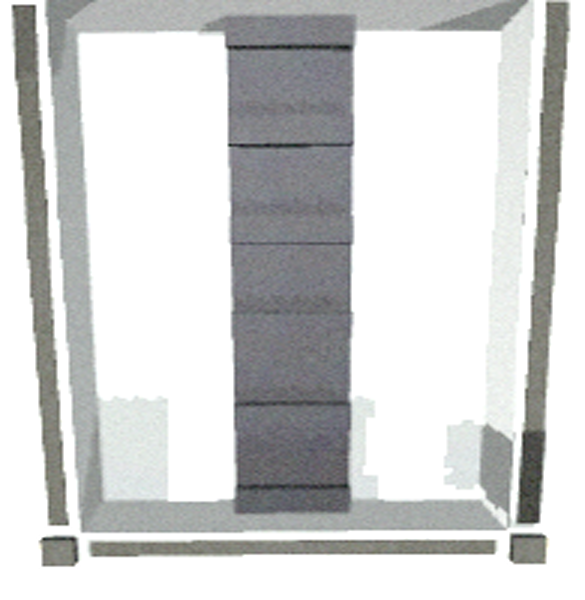

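```bash
python3 - <<'E'
from h import *
import numpy as np
f=optics.grab_frame("wrist")
rows=np.array([47,145,243,312,404,487])/2.4;xs=[.077,.045,.013,-.013,-.045,-.077]
c0=[(226+355)/2,(229+353)/2,(231+352)/2,(232+351)/2,(234+351)/2,(236+350)/2]
P=onplane(f,np.c_[np.array(c0)/3+190,rows],.022)
print(P[:,0]-xs,P[:,1])
B=onplane(f,[[209.7,229.6],[366,228.8]],.058);print(B, B.mean(0)+[.088,0,0])
E
```

```text
[0.57162215 0.57296572 0.5731176  0.57584708 0.5755569  0.57699925] [-0.00897546 -0.00951928 -0.01009219 -0.01041707 -0.01115972 -0.01175055]
[[ 0.48620632  0.05073179  0.058     ]
 [ 0.48814316 -0.07378417  0.058     ]] [ 0.57517474 -0.01152619  0.058     ]
```

```bash
python3 -m handwheel '[{"dx":0.1,"dy":0.45,"dz":6,"wx":0,"wy":0,"wz":0,"claw":50},{"dx":0,"dy":0,"dz":6,"wx":0,"wy":0,"wz":0,"claw":50},{"dx":0,"dy":0,"dz":3,"wx":0,"wy":0,"wz":0,"claw":50},{"dx":0,"dy":0,"dz":2,"wx":0,"wy":0,"wz":0,"claw":50},{"dx":0,"dy":0,"dz":0.8,"wx":0,"wy":0,"wz":0,"claw":50},{"dx":0,"dy":0,"dz":0,"wx":0,"wy":0,"wz":0,"claw":50}]' 60
```

```text
clock: 7.4
position: [0.5103, -0.0122, 0.0143]
tool_rot: [-3.142, 0.0, 0.009]
force: [0.9, 0.2, -1.2]
grip_width: 0.0551
finger_force: 65.0
```

```bash
python3 -m handwheel '[{"dx":0,"dy":0,"dz":0.2,"wx":0,"wy":0,"wz":0,"claw":50},{"dx":0,"dy":0,"dz":0,"wx":0,"wy":0,"wz":0,"claw":50},{"dx":0,"dy":0,"dz":0,"wx":0,"wy":0,"wz":0,"claw":80},{"dx":0,"dy":0,"dz":0,"wx":0,"wy":0,"wz":0,"claw":80},{"dx":0,"dy":0,"dz":-2,"wx":0,"wy":0,"wz":0,"claw":80},{"dx":0,"dy":0,"dz":-6,"wx":0,"wy":0,"wz":0,"claw":80},{"dx":0,"dy":0,"dz":-6,"wx":0,"wy":0,"wz":0,"claw":80},{"dx":0,"dy":0,"dz":-4,"wx":0,"wy":0,"wz":0,"claw":80}]' 60
python3 - <<'E'
from h import *
f=optics.grab_frame("wrist");cv2.imwrite("pics/w4.png",f["frame"])
p=(.574,-.0105,.013)
print("expect",proj(f,place(np.array([[-.064,0,.032]]),*p)))
for d in optics.masks_of("roller1","wrist"):
    r=d["rect"];print(d["p"],r,onplane(f,[r[0]+r[2]/2,r[1]+r[3]/2],.032))
E
```

```text
clock: 8.4
position: [0.5106, -0.0125, 0.1952]
tool_rot: [-3.142, -0.002, 0.009]
force: [0.2, 0.7, -0.2]
grip_width: 0.0686
finger_force: 0.0
expect [[280.75172888 195.51562027]]
0.77 [0.0, 210.6, 71.9, 30.7] [[0.48065557 0.2085254  0.032     ]]
0.65 [6.3, 189.3, 52.4, 26.3] [[0.50236766 0.20806483 0.032     ]]
```

View pics/w4.png

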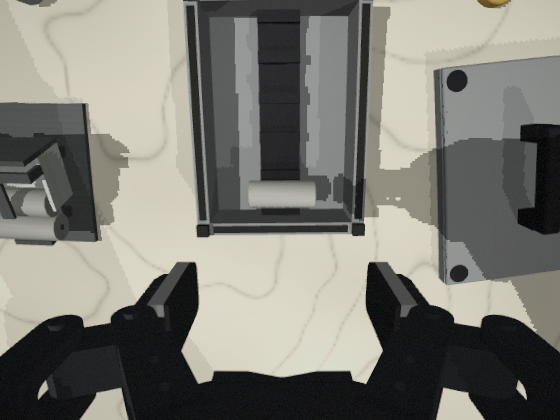

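Roller 1 lies in its seat at (282,194), where expected. Next is roller 2.

```bash
python3 -m handwheel '[{"dx":-0.5,"dy":-6,"dz":0,"wx":0,"wy":0,"wz":0,"claw":85},{"dx":-0.5,"dy":-6,"dz":0,"wx":0,"wy":0,"wz":0,"claw":85},{"dx":-0.5,"dy":-6,"dz":0,"wx":0,"wy":0,"wz":0,"claw":85},{"dx":-0.5,"dy":-6,"dz":0,"wx":0,"wy":0,"wz":0,"claw":85},{"dx":-0.35,"dy":-6,"dz":1,"wx":0,"wy":0,"wz":0,"claw":85},{"dx":0,"dy":-0.8,"dz":5,"wx":0,"wy":0,"wz":0.027,"claw":85},{"dx":0,"dy":0,"dz":3,"wx":0,"wy":0,"wz":0,"claw":85},{"dx":0,"dy":0,"dz":0,"wx":0,"wy":0,"wz":0,"claw":85}]' 60
python3 - <<'E'
from h import *
f=optics.grab_frame("wrist")
for d in optics.masks_of("roller1","wrist"):
    r=d["rect"];print(d["p"],r,onplane(f,[r[0]+r[2]/2,r[1]+r[3]/2],.045))
E
```

```text
clock: 9.5
position: [0.4827, 0.2947, 0.1003]
tool_rot: [3.139, 0.003, -0.018]
force: [0.2, 0.5, 0.3]
grip_width: 0.0723
finger_force: 0.0
0.79 [234.6, 212.7, 104.0, 31.6] [[0.48609081 0.29217877 0.045     ]]
0.7 [232.3, 166.0, 111.2, 48.6] [[0.50817302 0.29114986 0.045     ]]
0.58 [398.8, 170.6, 116.7, 45.6] [[0.50483166 0.19613534 0.045     ]]
0.57 [387.2, 206.6, 113.4, 41.8] [[0.48488362 0.20175673 0.045     ]]
```

```bash
python3 -m handwheel '[{"dx":0.2,"dy":0.1,"dz":3.5,"wx":0,"wy":0,"wz":0,"claw":85},{"dx":0,"dy":0,"dz":3,"wx":0,"wy":0,"wz":0,"claw":85},{"dx":0,"dy":0,"dz":1.1,"wx":0,"wy":0,"wz":0,"claw":85},{"dx":0,"dy":0,"dz":0,"wx":0,"wy":0,"wz":0,"claw":60},{"dx":0,"dy":0,"dz":0,"wx":0,"wy":0,"wz":0,"claw":50},{"dx":0,"dy":0,"dz":0,"wx":0,"wy":0,"wz":0,"claw":50},{"dx":0,"dy":0,"dz":0,"wx":0,"wy":0,"wz":0,"claw":50}]' 60
python3 -m handwheel '[{"dx":0,"dy":0,"dz":-1,"wx":0,"wy":0,"wz":0,"claw":50},{"dx":0,"dy":0,"dz":-2,"wx":0,"wy":0,"wz":0,"claw":50},{"dx":0,"dy":0,"dz":-5,"wx":0,"wy":0,"wz":0,"claw":50},{"dx":0,"dy":0,"dz":-6,"wx":0,"wy":0,"wz":0,"claw":50},{"dx":0,"dy":0,"dz":0,"wx":0,"wy":0,"wz":0,"claw":50}]'
```

```text
clock: 10.48
position: [0.4866, 0.2946, 0.0274]
tool_rot: [-3.141, -0.001, -0.018]
force: [-2.6, -1.0, 9.3]
grip_width: 0.0551
finger_force: 64.5
clock: 11.1
position: [0.4879, 0.2954, 0.1713]
tool_rot: [-3.137, -0.006, -0.019]
force: [0.0, 0.8, -2.2]
grip_width: 0.0551
finger_force: 70.7
```

```bash
python3 -m handwheel '[{"dx":1.2,"dy":6,"dz":-1,"wx":0,"wy":0,"wz":0,"claw":50},{"dx":1.2,"dy":6,"dz":-0.5,"wx":0,"wy":0,"wz":0,"claw":50},{"dx":1.2,"dy":6,"dz":0,"wx":0,"wy":0,"wz":0,"claw":50},{"dx":1.2,"dy":6,"dz":0,"wx":0,"wy":0,"wz":0,"claw":50},{"dx":1.2,"dy":6,"dz":0,"wx":0,"wy":0,"wz":0,"claw":50},{"dx":0,"dy":0.6,"dz":0,"wx":0,"wy":0,"wz":-0.03,"claw":50},{"dx":0,"dy":0,"dz":0,"wx":0,"wy":0,"wz":0,"claw":50},{"dx":0,"dy":0,"dz":0,"wx":0,"wy":0,"wz":0,"claw":50}]' 60
python3 - <<'E'
from h import *
f=optics.grab_frame("wrist");z=monitor.observe()["position"][2]
for d in optics.masks_of("roller1","wrist"):
    r=d["rect"];print(d["p"],r,onplane(f,[r[0]+r[2]/2,r[1]+r[3]/2],z+.019))
E
```

```text
clock: 12.1
position: [0.5403, -0.0118, 0.1813]
tool_rot: [-3.141, 0.0, 0.012]
force: [-0.8, 0.3, -1.6]
grip_width: 0.0548
finger_force: 70.5
0.93 [201.3, 261.0, 159.9, 64.0] [[ 0.54215777 -0.01102508  0.20031005]]
0.88 [0.0, 228.1, 52.8, 29.3] [[0.56059014 0.08351516 0.20031005]]
0.76 [0.0, 247.0, 70.4, 31.2] [[0.55273377 0.08145765 0.20031005]]
0.57 [248.2, 215.4, 68.0, 32.0] [[ 0.56636795 -0.01107289  0.20031005]]
```

```bash
python3 -m handwheel '[{"dx":0,"dy":0,"dz":6,"wx":0,"wy":0,"wz":0,"claw":50},{"dx":0,"dy":0,"dz":6,"wx":0,"wy":0,"wz":0,"claw":50},{"dx":0,"dy":0,"dz":3,"wx":0,"wy":0,"wz":0,"claw":50},{"dx":0,"dy":0,"dz":1.3,"wx":0,"wy":0,"wz":0,"claw":50},{"dx":0,"dy":0,"dz":0,"wx":0,"wy":0,"wz":0,"claw":50},{"dx":0,"dy":0,"dz":0,"wx":0,"wy":0,"wz":0,"claw":50}]' 60
```

```text
clock: 12.95
position: [0.5413, -0.0127, 0.0196]
tool_rot: [-3.142, -0.002, 0.012]
force: [0.3, -0.3, -1.7]
grip_width: 0.0547
finger_force: 70.4
```

```bash
python3 -m handwheel '[{"dx":0,"dy":0,"dz":0.3,"wx":0,"wy":0,"wz":0,"claw":50},{"dx":0,"dy":0,"dz":0.1,"wx":0,"wy":0,"wz":0,"claw":50},{"dx":0,"dy":0,"dz":0,"wx":0,"wy":0,"wz":0,"claw":50}]' 60
```

```text
clock: 13.32
position: [0.5405, -0.0129, 0.0144]
tool_rot: [3.142, -0.0, 0.012]
force: [-0.4, -0.2, -1.9]
grip_width: 0.0548
finger_force: 70.4
```

```bash
python3 -m handwheel '[{"dx":0,"dy":0,"dz":0.2,"wx":0,"wy":0,"wz":0,"claw":50},{"dx":0,"dy":0,"dz":0,"wx":0,"wy":0,"wz":0,"claw":50},{"dx":0,"dy":0,"dz":0,"wx":0,"wy":0,"wz":0,"claw":80},{"dx":0,"dy":0,"dz":0,"wx":0,"wy":0,"wz":0,"claw":80},{"dx":0,"dy":0,"dz":-2,"wx":0,"wy":0,"wz":0,"claw":80},{"dx":0,"dy":0,"dz":-6,"wx":0,"wy":0,"wz":0,"claw":80},{"dx":0,"dy":0,"dz":-6,"wx":0,"wy":0,"wz":0,"claw":80},{"dx":0,"dy":0,"dz":-4,"wx":0,"wy":0,"wz":0,"claw":80}]' 60
cat > chk.py <<'E'
from h import *
import sys
f=optics.grab_frame("wrist");cv2.imwrite(f"pics/{sys.argv[1]}.png",f["frame"])
p=(.574,-.0105,.013);print(monitor.observe()["position"])
print("expect",proj(f,place(np.array([[x,0,.032] for x in(-.064,-.032,0,.032,.064)]),*p)).round(1).tolist())
for d in optics.masks_of("roller1","wrist"):
    r=d["rect"];print(round(d["p"],2),np.round(r),np.round([r[0]+r[2]/2,r[1]+r[3]/2]),onplane(f,[r[0]+r[2]/2,r[1]+r[3]/2],.032)[0].round(4))
E
python3 chk.py w5
```

```text
clock: 14.32
position: [0.5409, -0.0128, 0.1949]
tool_rot: [-3.141, -0.002, 0.012]
force: [-0.1, -0.6, -1.1]
grip_width: 0.068
finger_force: 0.0
[ 0.54252264 -0.01268136  0.19899763]
expect [[280.1, 229.2], [280.0, 193.4], [279.9, 155.8], [279.8, 116.2], [279.7, 74.8]]
0.83 [245. 179.  71.  29.] [280. 194.] [ 0.5417 -0.0113  0.032 ]
0.81 [  0. 222.  65.  31.] [ 33. 238.] [0.4987 0.2131 0.032 ]
0.79 [  0. 246.  74.  28.] [ 37. 260.] [0.4774 0.2126 0.032 ]
0.66 [249. 213.  64.  29.] [281. 228.] [ 0.5116 -0.0123  0.032 ]
```

```bash
python3 -m handwheel '[{"dx":-1.1,"dy":-6,"dz":0,"wx":0,"wy":0,"wz":0,"claw":85},{"dx":-1.1,"dy":-6,"dz":0,"wx":0,"wy":0,"wz":0,"claw":85},{"dx":-1.1,"dy":-6,"dz":0,"wx":0,"wy":0,"wz":0,"claw":85},{"dx":-1.1,"dy":-6,"dz":0,"wx":0,"wy":0,"wz":0,"claw":85},{"dx":-1,"dy":-6,"dz":2,"wx":0,"wy":0,"wz":0,"claw":85},{"dx":0,"dy":-0.8,"dz":5,"wx":0,"wy":0,"wz":0.03,"claw":85},{"dx":0,"dy":0,"dz":3,"wx":0,"wy":0,"wz":0,"claw":85},{"dx":0,"dy":0,"dz":0,"wx":0,"wy":0,"wz":0,"claw":85}]' 60
cat > rk.py <<'E'
from h import *
s=monitor.observe();print(s["position"],s["tool_rot"])
f=optics.grab_frame("wrist")
for d in optics.masks_of("roller1","wrist"):
    r=d["rect"];print(round(d["p"],2),np.round(r),onplane(f,[r[0]+r[2]/2,r[1]+r[3]/2],.045)[0].round(4))
E
python3 rk.py
```

```text
clock: 15.42
position: [0.4817, 0.2924, 0.0904]
tool_rot: [3.139, 0.004, -0.018]
force: [0.1, -0.2, 0.6]
grip_width: 0.0723
finger_force: 0.0
[0.48167321 0.2924449  0.09043344] [ 3.13905753  0.00378121 -0.01761124]
0.96 [231. 204. 112.  50.] [0.4875 0.2899 0.045 ]
0.78 [388. 211. 121.  41.] [0.4846 0.2015 0.045 ]
0.6 [196.  40. 363. 224.] [0.5286 0.2427 0.045 ]
0.58 [396. 170. 129.  48.] [0.5058 0.1969 0.045 ]
```

```bash
python3 -m handwheel '[{"dx":0.3,"dy":-0.1,"dz":3,"wx":0,"wy":0,"wz":0,"claw":85},{"dx":0,"dy":0,"dz":2.5,"wx":0,"wy":0,"wz":0,"claw":85},{"dx":0,"dy":0,"dz":0,"wx":0,"wy":0,"wz":0,"claw":85},{"dx":0,"dy":0,"dz":0,"wx":0,"wy":0,"wz":0,"claw":85}]' 60
```

```text
clock: 16.02
position: [0.4869, 0.2944, 0.0394]
tool_rot: [-3.14, -0.002, -0.019]
force: [-0.0, 0.0, 1.1]
grip_width: 0.0731
finger_force: 0.0
```

```bash
python3 -m handwheel '[{"dx":-0.1,"dy":0,"dz":1.3,"wx":0,"wy":0,"wz":0,"claw":85},{"dx":0,"dy":0,"dz":0,"wx":0,"wy":0,"wz":0,"claw":85},{"dx":0,"dy":0,"dz":0,"wx":0,"wy":0,"wz":0,"claw":50},{"dx":0,"dy":0,"dz":0,"wx":0,"wy":0,"wz":0,"claw":50},{"dx":0,"dy":0,"dz":0,"wx":0,"wy":0,"wz":0,"claw":50}]' 60
python3 -m handwheel '[{"dx":0,"dy":0,"dz":-1,"wx":0,"wy":0,"wz":0,"claw":50},{"dx":0,"dy":0,"dz":-2,"wx":0,"wy":0,"wz":0,"claw":50},{"dx":0,"dy":0,"dz":-5,"wx":0,"wy":0,"wz":0,"claw":50},{"dx":0,"dy":0,"dz":-6,"wx":0,"wy":0,"wz":0,"claw":50},{"dx":0,"dy":0,"dz":0,"wx":0,"wy":0,"wz":0,"claw":50}]'
```

```text
clock: 16.65
position: [0.4852, 0.2941, 0.0251]
tool_rot: [-3.141, -0.0, -0.018]
force: [-1.7, -0.5, 6.2]
grip_width: 0.0548
finger_force: 62.7
clock: 17.27
position: [0.4869, 0.2952, 0.1696]
tool_rot: [-3.137, -0.006, -0.019]
force: [-0.1, -0.1, -2.8]
grip_width: 0.0551
finger_force: 64.4
```

```bash
python3 -m handwheel '[{"dx":1.6,"dy":5.1,"dz":-1,"wx":0,"wy":0,"wz":0,"claw":50},{"dx":1.6,"dy":5.1,"dz":-0.5,"wx":0,"wy":0,"wz":0,"claw":50},{"dx":1.6,"dy":5.1,"dz":0,"wx":0,"wy":0,"wz":0,"claw":50},{"dx":1.5,"dy":5.1,"dz":0,"wx":0,"wy":0,"wz":0,"claw":50},{"dx":1.5,"dy":5.1,"dz":0,"wx":0,"wy":0,"wz":0,"claw":50},{"dx":1.5,"dy":5.1,"dz":0,"wx":0,"wy":0,"wz":-0.03,"claw":50},{"dx":0,"dy":0,"dz":0,"wx":0,"wy":0,"wz":0,"claw":50},{"dx":0,"dy":0,"dz":0,"wx":0,"wy":0,"wz":0,"claw":50}]' 60
python3 - <<'E'
from h import *
f=optics.grab_frame("wrist");p=monitor.observe()["position"];z=p[2];print(p)
for d in optics.masks_of("roller1","wrist"):
    r=d["rect"];print(d["p"],r,onplane(f,[r[0]+r[2]/2,r[1]+r[3]/2],z+.019))
E
```

```text
clock: 18.27
position: [0.5721, -0.0132, 0.1795]
tool_rot: [-3.141, 0.001, 0.012]
force: [0.3, 1.2, -1.2]
grip_width: 0.055
finger_force: 64.4
[ 0.5721806 -0.0125203  0.1796196]
0.95 [0.0, 285.9, 72.0, 29.3] [[0.56878346 0.08260226 0.1986196 ]]
0.7 [202.0, 258.9, 163.7, 71.8] [[ 0.57332259 -0.01340697  0.1986196 ]]
0.58 [250.2, 252.1, 62.7, 8.9] [[ 0.58867276 -0.01237325  0.1986196 ]]
0.19 [128.5, 0.4, 91.3, 12.9] [[0.67099629 0.02191957 0.1986196 ]]
```

```bash
python3 -m handwheel '[{"dx":0.15,"dy":-0.15,"dz":6,"wx":0,"wy":0,"wz":0,"claw":50},{"dx":0,"dy":0,"dz":6,"wx":0,"wy":0,"wz":0,"claw":50},{"dx":0,"dy":0,"dz":3,"wx":0,"wy":0,"wz":0,"claw":50},{"dx":0,"dy":0,"dz":1.2,"wx":0,"wy":0,"wz":0,"claw":50},{"dx":0,"dy":0,"dz":0.2,"wx":0,"wy":0,"wz":0,"claw":50},{"dx":0,"dy":0,"dz":0,"wx":0,"wy":0,"wz":0,"claw":50},{"dx":0,"dy":0,"dz":0,"wx":0,"wy":0,"wz":0,"claw":50}]' 60
```

```text
clock: 19.25
position: [0.5747, -0.0121, 0.017]
tool_rot: [-3.142, -0.002, 0.012]
force: [0.8, -0.6, -1.1]
grip_width: 0.0551
finger_force: 64.3
```

```bash
python3 -m handwheel '[{"dx":0,"dy":0,"dz":0.4,"wx":0,"wy":0,"wz":0,"claw":50},{"dx":0,"dy":0,"dz":0,"wx":0,"wy":0,"wz":0,"claw":50},{"dx":0,"dy":0,"dz":0,"wx":0,"wy":0,"wz":0,"claw":80},{"dx":0,"dy":0,"dz":0,"wx":0,"wy":0,"wz":0,"claw":80},{"dx":0,"dy":0,"dz":-2,"wx":0,"wy":0,"wz":0,"claw":80},{"dx":0,"dy":0,"dz":-6,"wx":0,"wy":0,"wz":0,"claw":80},{"dx":0,"dy":0,"dz":-6,"wx":0,"wy":0,"wz":0,"claw":80},{"dx":0,"dy":0,"dz":-4,"wx":0,"wy":0,"wz":0,"claw":80}]' 60
python3 chk.py w6
```

```text
clock: 20.25
position: [0.5745, -0.012, 0.1961]
tool_rot: [-3.141, -0.003, 0.012]
force: [0.0, 0.1, -0.5]
grip_width: 0.0681
finger_force: 0.0
[ 0.57614297 -0.01193385  0.20028519]
expect [[280.6, 264.6], [280.5, 230.8], [280.4, 195.2], [280.3, 157.8], [280.2, 118.5]]
0.86 [  6. 276.  77.  30.] [ 45. 292.] [0.4783 0.2124 0.032 ]
0.74 [  0. 259.  69.  28.] [ 34. 273.] [0.4972 0.2192 0.032 ]
0.7 [251. 247.  66.  32.] [284. 264.] [ 0.511  -0.0143  0.032 ]
0.67 [250. 217.  65.  26.] [283. 230.] [ 0.5431 -0.013   0.032 ]
0.66 [250. 179.  64.  28.] [282. 193.] [ 0.5762 -0.0117  0.032 ]
```

```bash
python3 -m handwheel '[{"dx":-2.2,"dy":-5.4,"dz":0,"wx":0,"wy":0,"wz":0,"claw":85},{"dx":-2.2,"dy":-5.4,"dz":0,"wx":0,"wy":0,"wz":0,"claw":85},{"dx":-2.2,"dy":-5.4,"dz":0,"wx":0,"wy":0,"wz":0,"claw":85},{"dx":-2.3,"dy":-5.4,"dz":2,"wx":0,"wy":0,"wz":0.03,"claw":85},{"dx":0,"dy":0,"dz":5,"wx":0,"wy":0,"wz":0,"claw":85},{"dx":0,"dy":0,"dz":3,"wx":0,"wy":0,"wz":0,"claw":85},{"dx":0,"dy":0,"dz":0,"wx":0,"wy":0,"wz":0,"claw":85},{"dx":0,"dy":0,"dz":0,"wx":0,"wy":0,"wz":0,"claw":85}]' 60
python3 rk.py
```

```text
clock: 21.35
position: [0.483, 0.2031, 0.0931]
tool_rot: [-3.141, -0.001, -0.018]
force: [1.4, 0.3, -0.2]
grip_width: 0.0726
finger_force: 0.0
[0.48298099 0.2030538  0.0931016 ] [-3.14099940e+00 -1.10834791e-03 -1.84487036e-02]
0.95 [226. 176. 113.  47.] [0.505  0.2027 0.045 ]
0.58 [227. 220. 110.  38.] [0.4827 0.2034 0.045 ]
```

```bash
python3 -m handwheel '[{"dx":0.1,"dy":0,"dz":3.5,"wx":0,"wy":0,"wz":0,"claw":85},{"dx":0,"dy":0,"dz":2.2,"wx":0,"wy":0,"wz":0,"claw":85},{"dx":0,"dy":0,"dz":1,"wx":0,"wy":0,"wz":0,"claw":85},{"dx":0,"dy":0,"dz":0,"wx":0,"wy":0,"wz":0,"claw":85},{"dx":0,"dy":0,"dz":0,"wx":0,"wy":0,"wz":0,"claw":50},{"dx":0,"dy":0,"dz":0,"wx":0,"wy":0,"wz":0,"claw":50},{"dx":0,"dy":0,"dz":0,"wx":0,"wy":0,"wz":0,"claw":50}]' 60
python3 -m handwheel '[{"dx":0,"dy":0,"dz":-1,"wx":0,"wy":0,"wz":0,"claw":50},{"dx":0,"dy":0,"dz":-2,"wx":0,"wy":0,"wz":0,"claw":50},{"dx":0,"dy":0,"dz":-5,"wx":0,"wy":0,"wz":0,"claw":50},{"dx":0,"dy":0,"dz":-6,"wx":0,"wy":0,"wz":0,"claw":50},{"dx":0,"dy":0,"dz":0,"wx":0,"wy":0,"wz":0,"claw":50}]'
```

```text
clock: 22.32
position: [0.484, 0.203, 0.026]
tool_rot: [-3.141, -0.001, -0.019]
force: [-1.8, -0.3, 7.5]
grip_width: 0.0552
finger_force: 61.7
clock: 22.95
position: [0.4853, 0.2037, 0.1697]
tool_rot: [-3.138, -0.007, -0.019]
force: [-0.3, -0.3, -1.8]
grip_width: 0.055
finger_force: 64.9
```

```bash
python3 -m handwheel '[{"dx":2.5,"dy":4.3,"dz":-1,"wx":0,"wy":0,"wz":0,"claw":50},{"dx":2.5,"dy":4.3,"dz":-0.5,"wx":0,"wy":0,"wz":0,"claw":50},{"dx":2.5,"dy":4.3,"dz":0,"wx":0,"wy":0,"wz":0,"claw":50},{"dx":2.6,"dy":4.2,"dz":0,"wx":0,"wy":0,"wz":0,"claw":50},{"dx":2.5,"dy":4.3,"dz":0,"wx":0,"wy":0,"wz":-0.03,"claw":50},{"dx":0,"dy":0,"dz":0,"wx":0,"wy":0,"wz":0,"claw":50},{"dx":0,"dy":0,"dz":0,"wx":0,"wy":0,"wz":0,"claw":50},{"dx":0,"dy":0,"dz":0,"wx":0,"wy":0,"wz":0,"claw":50}]' 60
python3 - <<'E'
from h import *
f=optics.grab_frame("wrist");p=monitor.observe()["position"];z=p[2];print(p)
for d in optics.masks_of("roller1","wrist"):
    r=d["rect"];print(d["p"],r,onplane(f,[r[0]+r[2]/2,r[1]+r[3]/2],z+.019))
E
```

```text
clock: 23.95
position: [0.6051, -0.0123, 0.1798]
tool_rot: [-3.141, 0.0, 0.013]
force: [0.1, 0.0, -1.4]
grip_width: 0.0551
finger_force: 64.7
[ 0.60521867 -0.01241376  0.17987534]
0.87 [245.6, 214.7, 72.4, 33.6] [[ 0.63118247 -0.01144884  0.19887534]]
0.81 [0.0, 316.2, 66.6, 27.3] [[0.58841819 0.08714646 0.19887534]]
0.71 [248.5, 252.7, 64.6, 5.9] [[ 0.62198438 -0.01120715  0.19887534]]
0.55 [198.1, 261.5, 170.3, 72.7] [[ 0.60501332 -0.01233604  0.19887534]]
```

```bash
python3 -m handwheel '[{"dx":0.1,"dy":-0.2,"dz":6,"wx":0,"wy":0,"wz":0,"claw":50},{"dx":0,"dy":0,"dz":6,"wx":0,"wy":0,"wz":0,"claw":50},{"dx":0,"dy":0,"dz":3,"wx":0,"wy":0,"wz":0,"claw":50},{"dx":0,"dy":0,"dz":1.2,"wx":0,"wy":0,"wz":0,"claw":50},{"dx":0,"dy":0,"dz":0.3,"wx":0,"wy":0,"wz":0,"claw":50},{"dx":0,"dy":0,"dz":0,"wx":0,"wy":0,"wz":0,"claw":50},{"dx":0,"dy":0,"dz":0,"wx":0,"wy":0,"wz":0,"claw":50}]' 60

```

```text
clock: 24.92
position: [0.6072, -0.0114, 0.016]
tool_rot: [3.142, -0.002, 0.012]
force: [0.2, 0.1, -1.6]
grip_width: 0.0551
finger_force: 64.6
```

```bash
python3 -m handwheel '[{"dx":0,"dy":0,"dz":0.3,"wx":0,"wy":0,"wz":0,"claw":50},{"dx":0,"dy":0,"dz":0,"wx":0,"wy":0,"wz":0,"claw":50},{"dx":0,"dy":0,"dz":0,"wx":0,"wy":0,"wz":0,"claw":80},{"dx":0,"dy":0,"dz":0,"wx":0,"wy":0,"wz":0,"claw":80},{"dx":0,"dy":0,"dz":-2,"wx":0,"wy":0,"wz":0,"claw":80},{"dx":0,"dy":0,"dz":-6,"wx":0,"wy":0,"wz":0,"claw":80},{"dx":0,"dy":0,"dz":-6,"wx":0,"wy":0,"wz":0,"claw":80},{"dx":0,"dy":0,"dz":-4,"wx":0,"wy":0,"wz":0,"claw":80}]' 60
python3 chk.py w7
```

```text
clock: 25.92
position: [0.607, -0.0113, 0.1961]
tool_rot: [-3.141, -0.003, 0.012]
force: [0.8, 0.7, 1.0]
grip_width: 0.0684
finger_force: 0.0
[ 0.60871088 -0.01123894  0.20051968]
expect [[280.9, 297.1], [280.8, 265.1], [280.8, 231.4], [280.7, 195.9], [280.6, 158.5]]
0.87 [248. 214.  67.  32.] [282. 230.] [ 0.5749 -0.0115  0.032 ]
0.85 [249. 182.  68.  27.] [283. 195.] [ 0.6067 -0.012   0.032 ]
0.82 [255. 281.  60.  30.] [285. 296.] [ 0.5109 -0.0147  0.032 ]
0.81 [ 12. 311.  71.  26.] [ 48. 324.] [0.4757 0.216  0.032 ]
0.77 [251. 254.  64.  23.] [283. 265.] [ 0.542  -0.0132  0.032 ]
```

```bash
python3 -m handwheel '[{"dx":-2.4,"dy":-4.3,"dz":0,"wx":0,"wy":0,"wz":0,"claw":85},{"dx":-2.4,"dy":-4.3,"dz":0,"wx":0,"wy":0,"wz":0,"claw":85},{"dx":-2.4,"dy":-4.3,"dz":0,"wx":0,"wy":0,"wz":0,"claw":85},{"dx":-2.4,"dy":-4.3,"dz":2,"wx":0,"wy":0,"wz":0,"claw":85},{"dx":-2.5,"dy":-4.3,"dz":2,"wx":0,"wy":0,"wz":0.03,"claw":85},{"dx":0,"dy":0,"dz":6,"wx":0,"wy":0,"wz":0,"claw":85},{"dx":0,"dy":0,"dz":0,"wx":0,"wy":0,"wz":0,"claw":85},{"dx":0,"dy":0,"dz":0,"wx":0,"wy":0,"wz":0,"claw":85}]' 60
python3 rk.py
```

```text
clock: 27.02
position: [0.4839, 0.202, 0.0936]
tool_rot: [-3.141, -0.001, -0.019]
force: [0.3, 0.8, 0.1]
grip_width: 0.0725
finger_force: 0.0
[0.48387774 0.2019825  0.09356482] [-3.14125474e+00 -1.12025767e-03 -1.91323109e-02]
0.84 [221. 215. 108.  46.] [0.4841 0.2062 0.045 ]
```

```bash
python3 -m handwheel '[{"dx":0,"dy":-0.1,"dz":3.5,"wx":0,"wy":0,"wz":0,"claw":85},{"dx":0,"dy":0,"dz":2.2,"wx":0,"wy":0,"wz":0,"claw":85},{"dx":0,"dy":0,"dz":1,"wx":0,"wy":0,"wz":0,"claw":85},{"dx":0,"dy":0,"dz":0,"wx":0,"wy":0,"wz":0,"claw":85},{"dx":0,"dy":0,"dz":0,"wx":0,"wy":0,"wz":0,"claw":50},{"dx":0,"dy":0,"dz":0,"wx":0,"wy":0,"wz":0,"claw":50},{"dx":0,"dy":0,"dz":0,"wx":0,"wy":0,"wz":0,"claw":50}]' 60
python3 -m handwheel '[{"dx":0,"dy":0,"dz":-1,"wx":0,"wy":0,"wz":0,"claw":50},{"dx":0,"dy":0,"dz":-2,"wx":0,"wy":0,"wz":0,"claw":50},{"dx":0,"dy":0,"dz":-5,"wx":0,"wy":0,"wz":0,"claw":50},{"dx":0,"dy":0,"dz":-6,"wx":0,"wy":0,"wz":0,"claw":50},{"dx":0,"dy":0,"dz":0,"wx":0,"wy":0,"wz":0,"claw":50}]'
```

```text
clock: 28.0
position: [0.4837, 0.2033, 0.0261]
tool_rot: [-3.141, -0.002, -0.019]
force: [-1.7, -1.5, 9.8]
grip_width: 0.0548
finger_force: 61.3
clock: 28.62
position: [0.4848, 0.204, 0.1697]
tool_rot: [-3.138, -0.007, -0.019]
force: [-0.4, 0.7, -2.3]
grip_width: 0.0552
finger_force: 64.7
```

```bash
python3 -m handwheel '[{"dx":2.6,"dy":3.6,"dz":-1,"wx":0,"wy":0,"wz":0,"claw":50},{"dx":2.6,"dy":3.6,"dz":-0.5,"wx":0,"wy":0,"wz":0,"claw":50},{"dx":2.6,"dy":3.5,"dz":0,"wx":0,"wy":0,"wz":0,"claw":50},{"dx":2.7,"dy":3.5,"dz":0,"wx":0,"wy":0,"wz":0,"claw":50},{"dx":2.7,"dy":3.5,"dz":0,"wx":0,"wy":0,"wz":-0.03,"claw":50},{"dx":2.6,"dy":3.5,"dz":0,"wx":0,"wy":0,"wz":0,"claw":50},{"dx":0,"dy":0,"dz":0,"wx":0,"wy":0,"wz":0,"claw":50},{"dx":0,"dy":0,"dz":0,"wx":0,"wy":0,"wz":0,"claw":50}]' 60
python3 - <<'E'
from h import *
f=optics.grab_frame("wrist");p=monitor.observe()["position"];z=p[2];print(p)
for d in optics.masks_of("roller1","wrist"):
    r=d["rect"];print(d["p"],r,onplane(f,[r[0]+r[2]/2,r[1]+r[3]/2],z+.019))
E
```

```text
clock: 29.62
position: [0.6376, -0.0105, 0.1794]
tool_rot: [-3.141, 0.001, 0.012]
force: [-1.0, 0.4, -1.2]
grip_width: 0.0549
finger_force: 64.4
[ 0.63759307 -0.01001872  0.17963818]
0.74 [253.1, 328.6, 62.0, 20.9] [[ 0.61969127 -0.01106965  0.19863818]]
0.7 [251.5, 251.3, 67.9, 12.2] [[ 0.65385778 -0.01109022  0.19863818]]
0.67 [199.5, 265.0, 164.2, 63.4] [[ 0.63803557 -0.00988145  0.19863818]]
0.66 [246.0, 218.6, 73.5, 30.4] [[ 0.662849   -0.00999884  0.19863818]]
0.25 [355.9, 165.3, 18.3, 17.0] [[ 0.68470693 -0.03782275  0.19863818]]
```

```bash
python3 -m handwheel '[{"dx":-0.1,"dy":0,"dz":6,"wx":0,"wy":0,"wz":0,"claw":50},{"dx":0,"dy":0,"dz":6,"wx":0,"wy":0,"wz":0,"claw":50},{"dx":0,"dy":0,"dz":3,"wx":0,"wy":0,"wz":0,"claw":50},{"dx":0,"dy":0,"dz":1.2,"wx":0,"wy":0,"wz":0,"claw":50},{"dx":0,"dy":0,"dz":0.3,"wx":0,"wy":0,"wz":0,"claw":50},{"dx":0,"dy":0,"dz":0,"wx":0,"wy":0,"wz":0,"claw":50},{"dx":0,"dy":0,"dz":0,"wx":0,"wy":0,"wz":0,"claw":50}]' 60

```

```text
clock: 30.6
position: [0.6379, -0.0109, 0.016]
tool_rot: [3.142, -0.002, 0.012]
force: [-0.0, -0.4, -1.1]
grip_width: 0.0553
finger_force: 64.4
```

```bash
python3 -m handwheel '[{"dx":0,"dy":0,"dz":0.3,"wx":0,"wy":0,"wz":0,"claw":50},{"dx":0,"dy":0,"dz":0,"wx":0,"wy":0,"wz":0,"claw":50},{"dx":0,"dy":0,"dz":0,"wx":0,"wy":0,"wz":0,"claw":80},{"dx":0,"dy":0,"dz":0,"wx":0,"wy":0,"wz":0,"claw":80},{"dx":0,"dy":0,"dz":-2,"wx":0,"wy":0,"wz":0,"claw":80},{"dx":0,"dy":0,"dz":-6,"wx":0,"wy":0,"wz":0,"claw":80},{"dx":0,"dy":0,"dz":-6,"wx":0,"wy":0,"wz":0,"claw":80},{"dx":0,"dy":0,"dz":-4,"wx":0,"wy":0,"wz":0,"claw":80}]' 60
python3 chk.py w8
```

```text
clock: 31.6
position: [0.6377, -0.0108, 0.1963]
tool_rot: [-3.141, -0.004, 0.012]
force: [0.1, 0.9, -0.1]
grip_width: 0.0684
finger_force: 0.0
[ 0.63945589 -0.01072967  0.20078095]
expect [[281.1, 326.1], [281.0, 295.8], [280.9, 263.8], [280.9, 230.0], [280.8, 194.4]]
0.91 [246. 182.  70.  28.] [282. 196.] [ 0.6365 -0.0104  0.032 ]
0.88 [248. 214.  70.  31.] [283. 229.] [ 0.6066 -0.0122  0.032 ]
0.85 [249. 247.  66.  28.] [282. 261.] [ 0.5767 -0.0116  0.032 ]
0.69 [251. 280.  65.  27.] [283. 294.] [ 0.5439 -0.0132  0.032 ]
0.58 [254. 311.  61.  27.] [284. 325.] [ 0.5112 -0.0143  0.032 ]
```

View pics/w8.png

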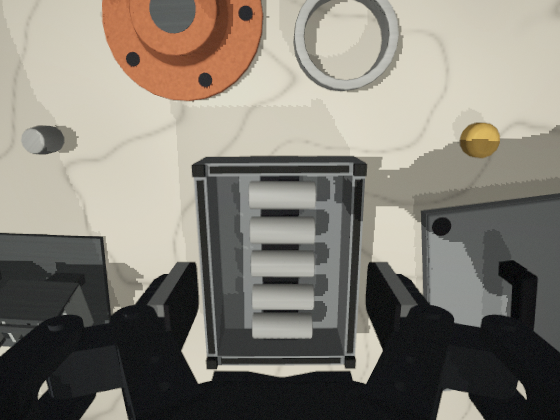

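All five rollers lie evenly in their seats at columns ~282, rows 195–325, and the rack's low end is at the left. The lid is on the right with its corner disc at (441,227). Now I'll measure the lid again and refine the box from its rim blocks.

```bash
python3 - <<'E'
from h import *
f=optics.grab_frame("wrist")
B=onplane(f,[[212,361],[350,361],[357.5,162],[203,162]],.058);print(B.round(4).tolist(),B.mean(0))
views=[]
for c in("scene","side"):
    g=optics.grab_frame(c);d=optics.masks_of("lid",c)
    print(c,[(round(x["p"],2),np.round(x["rect"])) for x in d])
    if d:views.append((g,d[0]["region"].astype(np.float32)))
print(fit(views,LID,[.526,-.231,.138]))
for v in views: print(fit([v],LID,[.526,-.231,.138]))
E
```

```text
[[0.4907, 0.0512, 0.058], [0.492, -0.074, 0.058], [0.6716, -0.0687, 0.058], [0.6703, 0.051, 0.058]] [ 0.58114638 -0.01015486  0.058     ]
scene [(0.85, array([181., 244.,  82.,  58.]))]
side [(0.66, array([306., 169.,  83.,  52.]))]
(array([ 0.52666043, -0.23128718,  0.13954637]), np.float64(0.03491103649139404))
(array([ 0.52710956, -0.23102291,  0.14252352]), np.float64(0.03536635637283325))
(array([ 0.52592169, -0.23104002,  0.13484982]), np.float64(0.031192362308502197))
```

```bash
python3 -m handwheel '[{"dx":-2.3,"dy":4.4,"dz":0,"wx":0,"wy":0,"wz":0,"claw":80},{"dx":-2.3,"dy":4.4,"dz":0,"wx":0,"wy":0,"wz":0,"claw":80},{"dx":-2.3,"dy":4.4,"dz":0,"wx":0,"wy":0,"wz":0,"claw":80},{"dx":-2.3,"dy":4.4,"dz":1,"wx":0,"wy":0,"wz":0,"claw":80},{"dx":-2.3,"dy":4.3,"dz":2,"wx":0,"wy":0,"wz":-0.127,"claw":80},{"dx":0,"dy":0,"dz":3,"wx":0,"wy":0,"wz":0,"claw":80},{"dx":0,"dy":0,"dz":0,"wx":0,"wy":0,"wz":0,"claw":80},{"dx":0,"dy":0,"dz":0,"wx":0,"wy":0,"wz":0,"claw":80}]' 60
python3 - <<'E'
from h import *
s=monitor.observe();print(s["position"],s["tool_rot"])
f=optics.grab_frame("wrist");cv2.imwrite("pics/w9.png",f["frame"])
print(proj(f,place(np.array([[a*.045,0,.057] for a in(-1,1)]+[[a*.088,b*.063,.019] for a,b in((1,1),(1,-1),(-1,1),(-1,-1))]),.5267,-.2313,.139)))
E
```

```text
clock: 32.95
position: [0.5253, -0.2305, 0.1323]
tool_rot: [-3.141, -0.0, 0.14]
force: [0.2, 0.1, 0.2]
grip_width: 0.0684
finger_force: 0.0
[ 0.52533536 -0.23052075  0.13230638] [-3.14127701e+00 -2.06118679e-04  1.39734255e-01]
[[283.79667264 288.26847856]
 [284.11334567 149.47866602]
 [189.3750872   79.57213497]
 [378.20811421  79.75612564]
 [203.66037906 315.346826  ]
 [363.03081241 315.33472488]]
```

View pics/w9.png

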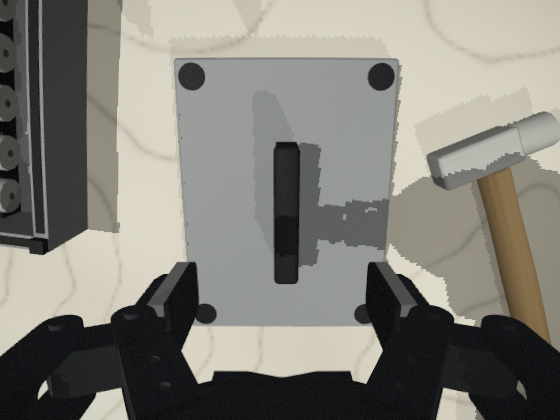

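The wrist view shows the lid square to the tool, with discs at (191,76), (381,77) and (206,313) and the handle at (286,143–282). It sits about 3 mm further in +x and 2 mm in −y than the fit. I'll shift and descend.

```bash
python3 -m handwheel '[{"dx":0.4,"dy":0.15,"dz":4,"wx":0,"wy":0,"wz":0,"claw":60},{"dx":0,"dy":0,"dz":3.5,"wx":0,"wy":0,"wz":0,"claw":60},{"dx":0,"dy":0,"dz":2.5,"wx":0,"wy":0,"wz":0,"claw":60},{"dx":0,"dy":0,"dz":0.2,"wx":0,"wy":0,"wz":0,"claw":60},{"dx":0,"dy":0,"dz":0,"wx":0,"wy":0,"wz":0,"claw":60},{"dx":0,"dy":0,"dz":0,"wx":0,"wy":0,"wz":0,"claw":60}]' 110
python3 -m handwheel '[{"dx":0,"dy":0,"dz":0,"wx":0,"wy":0,"wz":0,"claw":5},{"dx":0,"dy":0,"dz":0,"wx":0,"wy":0,"wz":0,"claw":5},{"dx":0,"dy":0,"dz":0,"wx":0,"wy":0,"wz":0,"claw":5},{"dx":0,"dy":0,"dz":0,"wx":0,"wy":0,"wz":0,"claw":5},{"dx":0,"dy":0,"dz":0,"wx":0,"wy":0,"wz":0,"claw":5}]'
```

```text
clock: 33.75
position: [0.5297, -0.2324, 0.0311]
tool_rot: [3.141, -0.002, 0.139]
force: [0.1, -1.0, 1.0]
grip_width: 0.0512
finger_force: 0.0
clock: 34.38
position: [0.5291, -0.2323, 0.0305]
tool_rot: [3.141, -0.0, 0.139]
force: [-1.9, 1.9, 12.8]
grip_width: 0.0141
finger_force: 108.1
```

```bash
python3 -m handwheel '[{"dx":0,"dy":0,"dz":-1,"wx":0,"wy":0,"wz":0,"claw":5},{"dx":0,"dy":0,"dz":-2,"wx":0,"wy":0,"wz":0,"claw":5},{"dx":0,"dy":0,"dz":-3,"wx":0,"wy":0,"wz":0,"claw":5},{"dx":0,"dy":0,"dz":-3,"wx":0,"wy":0,"wz":0,"claw":5},{"dx":0,"dy":0,"dz":-2,"wx":0,"wy":0,"wz":0,"claw":5},{"dx":0,"dy":0,"dz":0,"wx":0,"wy":0,"wz":0,"claw":5}]' 
python3 -m handwheel '[{"dx":1,"dy":-3,"dz":0,"wx":0,"wy":0,"wz":0,"claw":5},{"dx":1.3,"dy":-4,"dz":0,"wx":0,"wy":0,"wz":0.03,"claw":5},{"dx":1.3,"dy":-4,"dz":0,"wx":0,"wy":0,"wz":0.035,"claw":5},{"dx":1.3,"dy":-4,"dz":0,"wx":0,"wy":0,"wz":0.03,"claw":5},{"dx":1,"dy":-4,"dz":0,"wx":0,"wy":0,"wz":0.03,"claw":5},{"dx":0.6,"dy":-2.4,"dz":0,"wx":0,"wy":0,"wz":0,"claw":5},{"dx":0,"dy":0,"dz":0,"wx":0,"wy":0,"wz":0,"claw":5},{"dx":0,"dy":0,"dz":0,"wx":0,"wy":0,"wz":0,"claw":5}]' 
python3 - <<'E'
from h import *
f=optics.grab_frame("wrist");cv2.imwrite("pics/w10.png",f["frame"])
s=monitor.observe();print(s["position"],s["tool_rot"])
E
```

```text
clock: 35.12
position: [0.5297, -0.2325, 0.142]
tool_rot: [3.14, -0.003, 0.139]
force: [-0.7, -0.5, -3.3]
grip_width: 0.0145
finger_force: 108.0
clock: 36.12
position: [0.5741, -0.0138, 0.1393]
tool_rot: [3.141, 0.001, 0.014]
force: [-0.9, -0.0, -4.9]
grip_width: 0.0141
finger_force: 108.0
[ 0.57416252 -0.01412346  0.13941061] [3.14117379e+00 7.75221446e-04 1.28123464e-02]
```

View pics/w10.png

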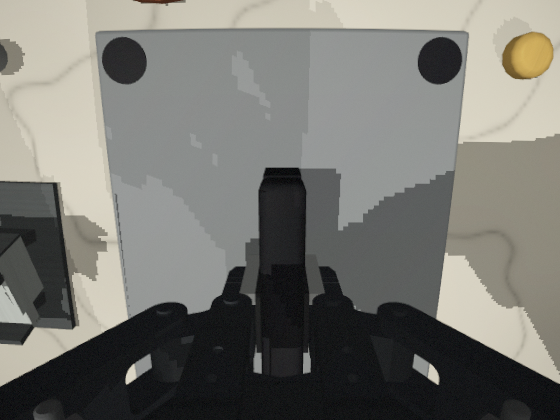

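The lid is held level over the box, with its far discs at (124,60) and (439,60).

```bash
python3 - <<'E'
from h import *
f=optics.grab_frame("wrist")
im=cv2.imread("pics/w10.png");g=cv2.cvtColor(im,cv2.COLOR_BGR2GRAY)
D=[]
for c in((124,60),(439,60)):
    m=np.zeros_like(g);x,y=c;sub=(g[y-35:y+35,x-35:x+35]<60).astype(np.uint8)
    n,l,st,ce=cv2.connectedComponentsWithStats(sub);k=l[35,35];D.append(ce[k]+[x-35,y-35]);print(D[-1],st[k])
for z in(.1275,):
    P=onplane(f,D,z);d=P[0]-P[1];w=np.arctan2(-d[0],d[1]);print(P,np.linalg.norm(d),w);print("lid",P.mean(0)-.088*np.array([np.cos(w),np.sin(w),0]))
# box blocks in w8 (pose TCP .6394 approx): recreate via known camera offset is skipped; print w8 block centroids
E
python3 - <<'E'
import cv2
im=cv2.imread("pics/w8.png")[145:380,185:375]
cv2.imwrite("pics/w8c.png",cv2.resize(cv2.convertScaleAbs(im,alpha=2.2),None,fx=3.5,fy=2.5,interpolation=cv2.INTER_CUBIC))
E
```

```text
[123.85741445  60.10012674] [  13   12   44   47 1578]
[439.43765743  60.28400504] [  14   12   44   47 1588]
[[ 0.66139369  0.05087779  0.1275    ]
 [ 0.66296945 -0.07583314  0.1275    ]] 0.12672073158081015 0.012435230462852803
lid [ 0.57418838 -0.01357194  0.1275    ]
```

View pics/w8c.png

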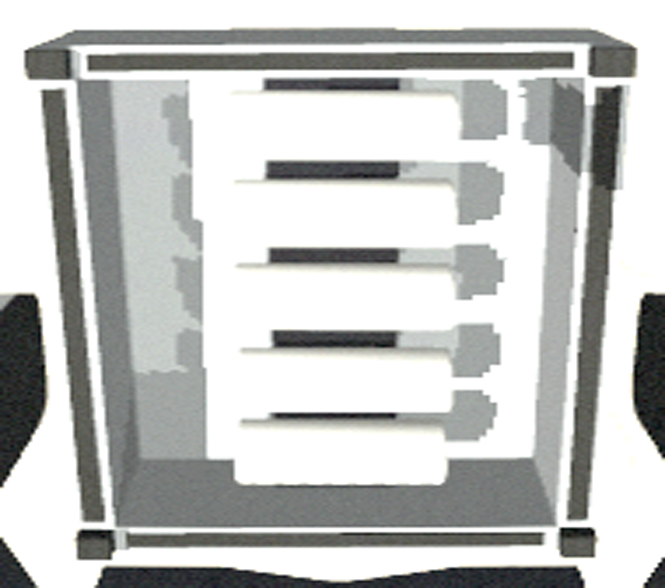

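```bash
python3 - <<'E'
from h import *
from scipy.spatial.transform import Rotation as Ro
f=optics.grab_frame("wrist");s=monitor.observe()
Rt=Ro.from_euler("xyz",s["tool_rot"]).as_matrix();p=s["position"]
A=f["R"]@Rt; b=f["R"]@p+f["t"]     # cam = A*toolcoords + b
px=[[199.3,169.8],[360.1,169.8],[212.4,362.6],[350.1,362.2]]
for pitch in(-.003,-.001,0):
    R2=Ro.from_euler("xyz",[-3.141,pitch,.012]).as_matrix();p2=np.array([.63946,-.01073,.20078])
    g=dict(f);g["R"]=A@R2.T;g["t"]=b-g["R"]@p2
    P=onplane(g,px,.058);print(pitch,P[:,:2].round(4).tolist(),P.mean(0))
print(p)
E
```

```text
-0.003 [[0.6632, 0.0548], [0.6647, -0.0716], [0.4857, 0.0516], [0.4876, -0.075]] [ 0.5753016  -0.01006516  0.058     ]
-0.001 [[0.6629, 0.0547], [0.6644, -0.0716], [0.4852, 0.0517], [0.4871, -0.0751]] [ 0.57490224 -0.01006988  0.058     ]
0 [[0.6628, 0.0547], [0.6643, -0.0716], [0.4849, 0.0517], [0.4868, -0.0751]] [ 0.57470222 -0.01007225  0.058     ]
[ 0.57429045 -0.01414623  0.13960318]
```

```bash
python3 -m handwheel '[{"dx":0.1,"dy":-0.35,"dz":1,"wx":0,"wy":0,"wz":-0.004,"claw":5},{"dx":0,"dy":0,"dz":1.5,"wx":0,"wy":0,"wz":0,"claw":5},{"dx":0,"dy":0,"dz":1,"wx":0,"wy":0,"wz":0,"claw":5},{"dx":0,"dy":0,"dz":0,"wx":0,"wy":0,"wz":0,"claw":5},{"dx":0,"dy":0,"dz":0.7,"wx":0,"wy":0,"wz":0,"claw":5},{"dx":0,"dy":0,"dz":0.7,"wx":0,"wy":0,"wz":0,"claw":5},{"dx":0,"dy":0,"dz":0.5,"wx":0,"wy":0,"wz":0,"claw":5},{"dx":0,"dy":0,"dz":0,"wx":0,"wy":0,"wz":0,"claw":5}]'
```

```text
clock: 37.28
position: [0.5753, -0.0096, 0.0854]
tool_rot: [-3.142, 0.001, 0.018]
force: [0.4, -0.3, -2.8]
grip_width: 0.0142
finger_force: 108.0
```

```bash
python3 -m handwheel '[{"dx":0,"dy":0,"dz":0.4,"wx":0,"wy":0,"wz":0,"claw":5},{"dx":0,"dy":0,"dz":0.3,"wx":0,"wy":0,"wz":0,"claw":5},{"dx":0,"dy":0,"dz":0.2,"wx":0,"wy":0,"wz":0,"claw":5},{"dx":0,"dy":0,"dz":0,"wx":0,"wy":0,"wz":0,"claw":5}]'
```

```text
clock: 37.78
position: [0.5754, -0.0097, 0.0766]
tool_rot: [-3.142, 0.0, 0.018]
force: [-0.5, -0.2, -3.5]
grip_width: 0.0137
finger_force: 108.0
```

```bash
python3 -m handwheel '[{"dx":0,"dy":0,"dz":0.15,"wx":0,"wy":0,"wz":0,"claw":5},{"dx":0,"dy":0,"dz":0,"wx":0,"wy":0,"wz":0,"claw":5},{"dx":0,"dy":0,"dz":0,"wx":0,"wy":0,"wz":0,"claw":50},{"dx":0,"dy":0,"dz":0,"wx":0,"wy":0,"wz":0,"claw":50},{"dx":0,"dy":0,"dz":0,"wx":0,"wy":0,"wz":0,"claw":50},{"dx":0,"dy":0,"dz":-3,"wx":0,"wy":0,"wz":0,"claw":50},{"dx":0,"dy":0,"dz":-6,"wx":0,"wy":0,"wz":0,"claw":50},{"dx":-4,"dy":0,"dz":-2,"wx":0,"wy":0,"wz":0,"claw":50}]' 
python3 -m handwheel '[{"dx":-4,"dy":0,"dz":0,"wx":0,"wy":0,"wz":0,"claw":0},{"dx":0,"dy":0,"dz":0,"wx":0,"wy":0,"wz":0,"claw":0},{"dx":0,"dy":0,"dz":0,"wx":0,"wy":0,"wz":0,"claw":0}]'
python3 - <<'E'
from h import *
f=optics.grab_frame("wrist");cv2.imwrite("pics/w11.png",f["frame"])
s=monitor.observe();print(s["position"],s["tool_rot"])
print(proj(f,place(np.array([[a*.088,b*.063,.064] for a,b in((1,1),(1,-1),(-1,1),(-1,-1))]),.575,-.01,.016)).round(1).tolist())
E
```

```text
clock: 38.78
position: [0.5376, -0.01, 0.1881]
tool_rot: [-3.141, -0.005, 0.018]
force: [-0.7, -0.2, -0.1]
grip_width: 0.0428
finger_force: 0.0
clock: 39.15
position: [0.4961, -0.0111, 0.1855]
tool_rot: [-3.142, -0.001, 0.018]
force: [0.8, -1.3, -0.4]
grip_width: 0.0002
finger_force: 0.0
[ 0.49615663 -0.01098273  0.18531069] [-3.14141010e+00 -4.77034376e-04  1.77665181e-02]
[[185.9, -43.3], [380.1, -42.8], [198.8, 217.9], [366.1, 218.1]]
```

View pics/w11.png

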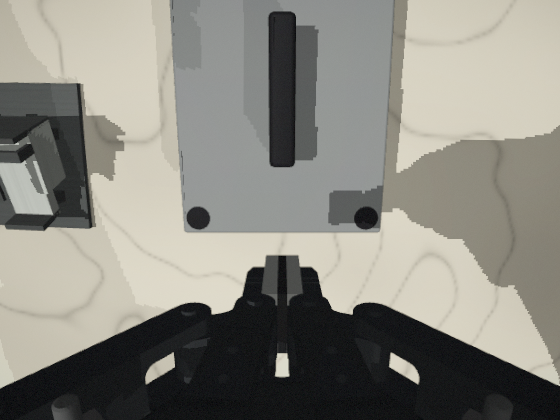

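The lid sits on the box, with discs at (198,217) and (366,217) exactly as predicted. I'll press corner 1 first.

```bash
python3 -m handwheel '[{"dx":-0.9,"dy":3,"dz":0,"wx":0,"wy":0,"wz":0,"claw":0},{"dx":0,"dy":3.3,"dz":2,"wx":0,"wy":0,"wz":0,"claw":0},{"dx":0,"dy":0,"dz":5,"wx":0,"wy":0,"wz":0,"claw":0},{"dx":0,"dy":0,"dz":4,"wx":0,"wy":0,"wz":0,"claw":0},{"dx":0,"dy":0,"dz":0,"wx":0,"wy":0,"wz":0,"claw":0},{"dx":0,"dy":0,"dz":0,"wx":0,"wy":0,"wz":0,"claw":0}]'
python3 -m handwheel '[{"dx":0,"dy":0,"dz":0.5,"wx":0,"wy":0,"wz":0,"claw":0},{"dx":0,"dy":0,"dz":0.3,"wx":0,"wy":0,"wz":0,"claw":0},{"dx":0,"dy":0,"dz":0.2,"wx":0,"wy":0,"wz":0,"claw":0},{"dx":0,"dy":0,"dz":0,"wx":0,"wy":0,"wz":0,"claw":0}]'
```

```text
clock: 39.95
position: [0.4885, -0.0741, 0.0763]
tool_rot: [-3.142, -0.001, 0.018]
force: [-0.1, -0.8, -0.5]
grip_width: 0.0002
finger_force: 0.0
clock: 40.45
position: [0.4876, -0.0742, 0.0653]
tool_rot: [3.142, -0.0, 0.018]
force: [0.0, -0.7, -0.1]
grip_width: -0.0001
finger_force: 0.0
```

Just above the lid. I'll press in small steps.

```bash
for i in 1; do python3 -m handwheel '[{"dx":0,"dy":0,"dz":0.2,"wx":0,"wy":0,"wz":0,"claw":0},{"dx":0,"dy":0,"dz":0.2,"wx":0,"wy":0,"wz":0,"claw":0},{"dx":0,"dy":0,"dz":0,"wx":0,"wy":0,"wz":0,"claw":0}]'; python3 -m handwheel '[{"dx":0,"dy":0,"dz":0.2,"wx":0,"wy":0,"wz":0,"claw":0},{"dx":0,"dy":0,"dz":0,"wx":0,"wy":0,"wz":0,"claw":0}]'; done
```

```text
clock: 40.83
position: [0.4877, -0.0743, 0.0615]
tool_rot: [3.141, -0.0, 0.018]
force: [-1.5, 0.7, 7.0]
grip_width: -0.0001
finger_force: 3.0
clock: 41.08
position: [0.4877, -0.0744, 0.0595]
tool_rot: [3.141, -0.0, 0.018]
force: [-1.0, -0.6, 7.7]
grip_width: 0.0002
finger_force: 4.0
```

```bash
python3 -m handwheel '[{"dx":0,"dy":0,"dz":0.15,"wx":0,"wy":0,"wz":0,"claw":0},{"dx":0,"dy":0,"dz":0,"wx":0,"wy":0,"wz":0,"claw":0}]'; python3 -m handwheel '[{"dx":0,"dy":0,"dz":0.15,"wx":0,"wy":0,"wz":0,"claw":0},{"dx":0,"dy":0,"dz":0,"wx":0,"wy":0,"wz":0,"claw":0}]'
```

```text
clock: 41.32
position: [0.4877, -0.0744, 0.0583]
tool_rot: [3.141, -0.0, 0.018]
force: [-2.9, -0.7, 14.3]
grip_width: -0.0002
finger_force: 7.4
clock: 41.58
position: [0.4878, -0.0744, 0.0577]
tool_rot: [3.141, -0.001, 0.018]
force: [-12.1, -0.6, 43.1]
grip_width: -0.0001
finger_force: 22.0
```

```bash
python3 -m handwheel '[{"dx":0,"dy":0,"dz":-2,"wx":0,"wy":0,"wz":0,"claw":0},{"dx":0,"dy":-3,"dz":-3,"wx":0,"wy":0,"wz":0,"claw":0},{"dx":0,"dy":-4.8,"dz":0,"wx":0,"wy":0,"wz":0,"claw":0},{"dx":0,"dy":-4.8,"dz":0,"wx":0,"wy":0,"wz":0,"claw":0},{"dx":0,"dy":0,"dz":3,"wx":0,"wy":0,"wz":0,"claw":0},{"dx":0,"dy":0,"dz":1.1,"wx":0,"wy":0,"wz":0,"claw":0},{"dx":0,"dy":0,"dz":0,"wx":0,"wy":0,"wz":0,"claw":0},{"dx":0,"dy":0,"dz":0,"wx":0,"wy":0,"wz":0,"claw":0}]'
```

```text
clock: 42.58
position: [0.4857, 0.0512, 0.0659]
tool_rot: [3.142, -0.001, 0.017]
force: [-0.8, -0.0, 0.2]
grip_width: 0.0003
finger_force: 0.0
```

```bash
python3 -m handwheel '[{"dx":0,"dy":0,"dz":0.2,"wx":0,"wy":0,"wz":0,"claw":0},{"dx":0,"dy":0,"dz":0.2,"wx":0,"wy":0,"wz":0,"claw":0},{"dx":0,"dy":0,"dz":0.2,"wx":0,"wy":0,"wz":0,"claw":0},{"dx":0,"dy":0,"dz":0.1,"wx":0,"wy":0,"wz":0,"claw":0},{"dx":0,"dy":0,"dz":0,"wx":0,"wy":0,"wz":0,"claw":0}]'; python3 -m handwheel '[{"dx":0,"dy":0,"dz":0.1,"wx":0,"wy":0,"wz":0,"claw":0},{"dx":0,"dy":0,"dz":0,"wx":0,"wy":0,"wz":0,"claw":0}]'
```

```text
clock: 43.2
position: [0.4856, 0.0514, 0.0587]
tool_rot: [3.141, -0.001, 0.017]
force: [-1.7, -1.2, 5.9]
grip_width: -0.0001
finger_force: 2.9
clock: 43.45
position: [0.4857, 0.0515, 0.0581]
tool_rot: [3.141, -0.001, 0.017]
force: [-4.9, -1.3, 18.9]
grip_width: 0.0003
finger_force: 9.6
```

```bash
python3 -m handwheel '[{"dx":0,"dy":0,"dz":0.05,"wx":0,"wy":0,"wz":0,"claw":0},{"dx":0,"dy":0,"dz":0,"wx":0,"wy":0,"wz":0,"claw":0}]'; python3 -m handwheel '[{"dx":0,"dy":0,"dz":-3,"wx":0,"wy":0,"wz":0,"claw":0},{"dx":5.9,"dy":0,"dz":-2,"wx":0,"wy":0,"wz":0,"claw":0},{"dx":5.9,"dy":0,"dz":0,"wx":0,"wy":0,"wz":0,"claw":0},{"dx":5.8,"dy":0,"dz":0,"wx":0,"wy":0,"wz":0,"claw":0},{"dx":0,"dy":0,"dz":2.5,"wx":0,"wy":0,"wz":0,"claw":0},{"dx":0,"dy":0,"dz":1.6,"wx":0,"wy":0,"wz":0,"claw":0},{"dx":0,"dy":0,"dz":0,"wx":0,"wy":0,"wz":0,"claw":0},{"dx":0,"dy":0,"dz":0,"wx":0,"wy":0,"wz":0,"claw":0}]'
```

```text
clock: 43.7
position: [0.4857, 0.0515, 0.058]
tool_rot: [3.141, -0.001, 0.017]
force: [-6.8, -2.0, 29.3]
grip_width: 0.0002
finger_force: 15.0
clock: 44.7
position: [0.6613, 0.0549, 0.0666]
tool_rot: [-3.142, -0.0, 0.018]
force: [0.2, -0.4, 0.1]
grip_width: -0.0004
finger_force: 0.0
```

```bash
python3 -m handwheel '[{"dx":0,"dy":0,"dz":0.2,"wx":0,"wy":0,"wz":0,"claw":0},{"dx":0,"dy":0,"dz":0.2,"wx":0,"wy":0,"wz":0,"claw":0},{"dx":0,"dy":0,"dz":0.2,"wx":0,"wy":0,"wz":0,"claw":0},{"dx":0,"dy":0,"dz":0.15,"wx":0,"wy":0,"wz":0,"claw":0},{"dx":0,"dy":0,"dz":0,"wx":0,"wy":0,"wz":0,"claw":0}]'; python3 -m handwheel '[{"dx":0,"dy":0,"dz":0.1,"wx":0,"wy":0,"wz":0,"claw":0},{"dx":0,"dy":0,"dz":0,"wx":0,"wy":0,"wz":0,"claw":0}]'
```

```text
clock: 45.32
position: [0.6617, 0.055, 0.059]
tool_rot: [-3.141, -0.001, 0.018]
force: [-1.1, 0.5, 6.7]
grip_width: -0.0001
finger_force: 3.8
clock: 45.58
position: [0.6618, 0.055, 0.0583]
tool_rot: [-3.141, -0.001, 0.018]
force: [-3.1, -0.8, 12.1]
grip_width: 0.0
finger_force: 6.2
```

```bash
python3 -m handwheel '[{"dx":0,"dy":0,"dz":0.1,"wx":0,"wy":0,"wz":0,"claw":0},{"dx":0,"dy":0,"dz":0,"wx":0,"wy":0,"wz":0,"claw":0}]'; python3 -m handwheel '[{"dx":0,"dy":0,"dz":-2,"wx":0,"wy":0,"wz":0,"claw":0},{"dx":0,"dy":3,"dz":-3,"wx":0,"wy":0,"wz":0,"claw":0},{"dx":0,"dy":4.8,"dz":0,"wx":0,"wy":0,"wz":0,"claw":0},{"dx":0,"dy":4.8,"dz":0,"wx":0,"wy":0,"wz":0,"claw":0},{"dx":0,"dy":0,"dz":2.5,"wx":0,"wy":0,"wz":0,"claw":0},{"dx":0,"dy":0,"dz":1.6,"wx":0,"wy":0,"wz":0,"claw":0},{"dx":0,"dy":0,"dz":0,"wx":0,"wy":0,"wz":0,"claw":0},{"dx":0,"dy":0,"dz":0,"wx":0,"wy":0,"wz":0,"claw":0}]'
```

```text
clock: 45.82
position: [0.6619, 0.055, 0.0581]
tool_rot: [3.142, -0.002, 0.018]
force: [-8.1, -1.2, 24.0]
grip_width: -0.0001
finger_force: 12.3
clock: 46.82
position: [0.6639, -0.0703, 0.0659]
tool_rot: [-3.141, -0.0, 0.019]
force: [-0.4, 0.3, 0.0]
grip_width: -0.0003
finger_force: 0.0
```

```bash
python3 -m handwheel '[{"dx":0,"dy":0,"dz":0.2,"wx":0,"wy":0,"wz":0,"claw":0},{"dx":0,"dy":0,"dz":0.2,"wx":0,"wy":0,"wz":0,"claw":0},{"dx":0,"dy":0,"dz":0.2,"wx":0,"wy":0,"wz":0,"claw":0},{"dx":0,"dy":0,"dz":0.1,"wx":0,"wy":0,"wz":0,"claw":0},{"dx":0,"dy":0,"dz":0,"wx":0,"wy":0,"wz":0,"claw":0}]'; python3 -m handwheel '[{"dx":0,"dy":0,"dz":0.1,"wx":0,"wy":0,"wz":0,"claw":0},{"dx":0,"dy":0,"dz":0,"wx":0,"wy":0,"wz":0,"claw":0}]'
```

```text
clock: 47.45
position: [0.664, -0.0709, 0.0589]
tool_rot: [-3.142, -0.001, 0.018]
force: [-0.8, 0.9, 5.6]
grip_width: -0.0003
finger_force: 2.6
clock: 47.7
position: [0.6641, -0.0709, 0.0581]
tool_rot: [-3.142, -0.001, 0.018]
force: [-2.1, 0.9, 10.0]
grip_width: -0.0
finger_force: 4.6
```

```bash
python3 -m handwheel '[{"dx":0,"dy":0,"dz":0.1,"wx":0,"wy":0,"wz":0,"claw":0},{"dx":0,"dy":0,"dz":0,"wx":0,"wy":0,"wz":0,"claw":0}]'; python3 -m handwheel '[{"dx":0,"dy":0,"dz":-3,"wx":0,"wy":0,"wz":0,"claw":0},{"dx":0,"dy":0,"dz":-6,"wx":0,"wy":0,"wz":0,"claw":0},{"dx":-4,"dy":4,"dz":-6,"wx":0,"wy":0,"wz":0,"claw":0},{"dx":-5,"dy":3.5,"dz":0,"wx":0,"wy":0,"wz":0,"claw":0},{"dx":-5,"dy":3.5,"dz":0,"wx":0,"wy":0,"wz":0,"claw":0},{"dx":-3,"dy":3,"dz":0,"wx":0,"wy":0,"wz":0,"claw":0},{"dx":0,"dy":0,"dz":0,"wx":0,"wy":0,"wz":0,"claw":0},{"dx":0,"dy":0,"dz":0,"wx":0,"wy":0,"wz":0,"claw":0}]'
python3 - <<'E'
from h import *
f=optics.grab_frame("side");cv2.imwrite("pics/s2.png",cv2.resize(f["frame"][140:380,140:440],None,fx=2.5,fy=2.5,interpolation=cv2.INTER_CUBIC))
for c in("scene","side"):
    g=optics.grab_frame(c);d=optics.masks_of("lid",c)
    print(c,[(round(x["p"],2),np.round(x["rect"])) for x in d])
E
```

```text
clock: 47.95
position: [0.6641, -0.0709, 0.058]
tool_rot: [3.141, -0.001, 0.018]
force: [-7.4, 0.4, 22.5]
grip_width: 0.0002
finger_force: 11.6
clock: 48.95
position: [0.5062, -0.2038, 0.192]
tool_rot: [-3.141, -0.001, 0.018]
force: [1.1, -0.2, -0.5]
grip_width: -0.0003
finger_force: 0.0
scene [(0.88, array([232., 191.,  78.,  57.]))]
side [(0.93, array([245., 191.,  96.,  67.]))]
```

View pics/s2.png

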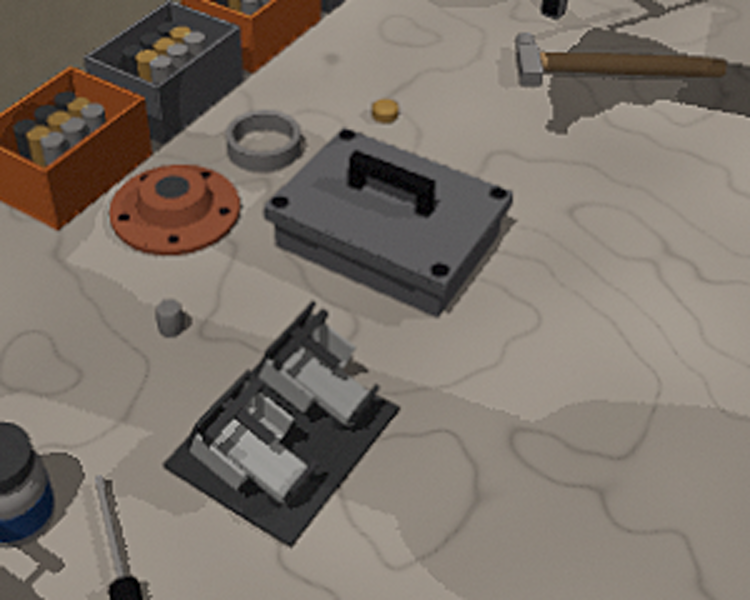

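The lid sits flat on the box (corner discs at (347,135), (280,202), (440,270) and (498,193)). Both lanes are empty, showing only their pale beds, and the other items are where they were.

```bash
python3 -c "
from workcell import job_done
print(job_done())"
```

```text
the job is handed in; nothing more can be done
None
```

The job is handed in: all five rollers are in their seats in the box, both lanes are empty, and the lid is pressed down at all four corners and sits flat. One press peaked at 43 N (wrist force, at the fingertips, on the first corner). That is above the 40 N limit for the arm or gripper body, though I believe fingertip contact does not count.

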